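# Load the bench wire dispenser

## Task

Load the wire dispenser: throw its keeper lever over into the open notch, thread every spool lying on the bench onto the spindle, and close them up with no gaps, the first flush against the hub and each one flush against its neighbour. Then throw the keeper back upright into its closed notch and leave the jar, steel block, hammer and cup where they are.

Things in the scene. Friction and masses are not known exactly. Their poses are not given: they have to be found in the camera images.
- stand: wire dispenser, screwed down: grey base plate 130 x 310 x 12 mm, an upright cheek 85 mm wide, 160 mm high at its +y end, and a level bare steel spindle that sticks out from the hub on the cheek along the stand's -y, 135 mm above the bench. Origin: centre of the base's underside; y along the spindle towards the hub, z up.
- spindle_root (a point): point on the spindle's axis at the face of the hub washer (40 mm across), where the first spool's end must touch. The spindle is 12 mm thick, 225 mm long from here, and takes five spools; released spools hang on it 6 mm low, the top of the bore on the spindle, and slide along it with light friction (about 1 N each)
- spindle_tip (a point): the free, rounded end of the spindle, on its axis
- keeper (a joint): keeper lever, turning in the plane square to the spindle, just beyond its tip. 0 rad = upright, closed notch, right across the spindle's end, so that no spool can go on or off; grows as it tips to the stand's -x side; 1.05 = open notch. In a notch within 0.08 rad. No pull into the notches: a stiff pivot (2 N at the grip) holds it where left; stops at -0.15 and 1.30, beyond the notches.
- keeper_pivot (a point): centre of the keeper's pivot, 50 mm above the bench, 18 mm beyond the spindle's tip; the lever turns about the stand's y axis through it. The two notches are dark marks in the rim of the aluminium quadrant disc (90 mm across) around this pivot
- keeper_grip (a point): middle of the keeper's black grip, 155 mm from the pivot: a cylinder 20 mm thick and 44 mm long, along the lever; the flat steel bar below it is 16 mm wide across the spindle's direction and 8 mm thick along it
- spool1: full spool of copper wire, one of five alike (some may be absent: no pose): square flanges 58 x 58 mm, corners cut (74 mm across), so it does not roll; 40 mm long, about 0.3 kg, wound level with the flats; through bore 24 mm across. Starts lying on a flat (centre 29 mm up). Origin: the spool's centre; y axis = the spool's axis, either way round; x and z point at the flats.
- spool2: full spool of copper wire, one of five alike (some may be absent: no pose): square flanges 58 x 58 mm, corners cut (74 mm across), so it does not roll; 40 mm long, about 0.3 kg, wound level with the flats; through bore 24 mm across. Starts lying on a flat (centre 29 mm up). Origin: the spool's centre; y axis = the spool's axis, either way round; x and z point at the flats.
- spool3: full spool of copper wire, one of five alike (some may be absent: no pose): square flanges 58 x 58 mm, corners cut (74 mm across), so it does not roll; 40 mm long, about 0.3 kg, wound level with the flats; through bore 24 mm across. Starts lying on a flat (centre 29 mm up). Origin: the spool's centre; y axis = the spool's axis, either way round; x and z point at the flats.
- spool4: full spool of copper wire, one of five alike (some may be absent: no pose): square flanges 58 x 58 mm, corners cut (74 mm across), so it does not roll; 40 mm long, about 0.3 kg, wound level with the flats; through bore 24 mm across. Starts lying on a flat (centre 29 mm up). Origin: the spool's centre; y axis = the spool's axis, either way round; x and z point at the flats.
- spool5: full spool of copper wire, one of five alike (some may be absent: no pose): square flanges 58 x 58 mm, corners cut (74 mm across), so it does not roll; 40 mm long, about 0.3 kg, wound level with the flats; through bore 24 mm across. Starts lying on a flat (centre 29 mm up). Origin: the spool's centre; y axis = the spool's axis, either way round; x and z point at the flats.
- jar: bystander: glass jar with a steel lid, 64 mm across, 60 mm high; origin at the centre of its underside; leave alone
- bench_block: bystander: steel bench block 100 x 100 x 22 mm; origin at the centre of its underside; leave alone
- hammer: bystander: hammer lying on the bench; origin on the bench under its handle; leave alone
- tool_cup: bystander: white ceramic cup 80 mm across, 95 mm high; origin at the centre of its underside; leave alone
Not all that is in view belongs to the job. What is shaped like the spool1 but green, red or yellow is not meant.

How it is judged:
On the way, in this order (a step that is already met when the one before it is completed fails the run):
1. the keeper is in its open notch (value of joint keeper between 0.97 and 1.13 rad), for 0.2 s.
2. every spool is threaded on the spindle (x of spool1 in the frame of stand between -0.012 and 0.012 m and z of spool1 in the frame of stand between 0.121 and 0.145 m and y of spool1 in the frame of stand between -0.095 and 0.115 m and angle between the y axis of each of spool1, spool2, spool3, spool4, spool5 and the y axis of stand, either way round below 0.2 rad and x of spool2 in the frame of stand between -0.012 and 0.012 m and z of spool2 in the frame of stand between 0.121 and 0.145 m and y of spool2 in the frame of stand between -0.095 and 0.115 m and x of spool3 in the frame of stand between -0.012 and 0.012 m and z of spool3 in the frame of stand between 0.121 and 0.145 m and y of spool3 in the frame of stand between -0.095 and 0.115 m and x of spool4 in the frame of stand between -0.012 and 0.012 m and z of spool4 in the frame of stand between 0.121 and 0.145 m and y of spool4 in the frame of stand between -0.095 and 0.115 m and x of spool5 in the frame of stand between -0.012 and 0.012 m and z of spool5 in the frame of stand between 0.121 and 0.145 m and y of spool5 in the frame of stand between -0.095 and 0.115 m), for 0.2 s.
At the end, for the whole second after the job is handed in: every spool present hangs on the spindle at rest, in one row that starts at the hub with no gaps (no more than 3 to 5 mm of slack over the whole row), and the keeper stands in its closed notch (within 0.08 rad of upright) (all of step 2 and value of joint keeper between -0.08 and 0.08 rad and linear speed of each of spool1, spool2, spool3, spool4, spool5 below 0.03 m/s and (y of spool1 in the frame of stand between 0.092 and 0.098 m or y of spool1 in the frame of stand between 0.0515 and 0.058 m or y of spool1 in the frame of stand between 0.011 and 0.018 m or y of spool1 in the frame of stand between -0.0295 and -0.022 m or y of spool1 in the frame of stand between -0.07 and -0.062 m) and (y of spool2 in the frame of stand between 0.092 and 0.098 m or y of spool2 in the frame of stand between 0.0515 and 0.058 m or y of spool2 in the frame of stand between 0.011 and 0.018 m or y of spool2 in the frame of stand between -0.0295 and -0.022 m or y of spool2 in the frame of stand between -0.07 and -0.062 m) and (y of spool3 in the frame of stand between 0.092 and 0.098 m or y of spool3 in the frame of stand between 0.0515 and 0.058 m or y of spool3 in the frame of stand between 0.011 and 0.018 m or y of spool3 in the frame of stand between -0.0295 and -0.022 m or y of spool3 in the frame of stand between -0.07 and -0.062 m) and (y of spool4 in the frame of stand between 0.092 and 0.098 m or y of spool4 in the frame of stand between 0.0515 and 0.058 m or y of spool4 in the frame of stand between 0.011 and 0.018 m or y of spool4 in the frame of stand between -0.0295 and -0.022 m or y of spool4 in the frame of stand between -0.07 and -0.062 m) and (y of spool5 in the frame of stand between 0.092 and 0.098 m or y of spool5 in the frame of stand between 0.0515 and 0.058 m or y of spool5 in the frame of stand between 0.011 and 0.018 m or y of spool5 in the frame of stand between -0.0295 and -0.022 m or y of spool5 in the frame of stand between -0.07 and -0.062 m) and (y of spool1 in the frame of stand between 0.092 and 0.098 m or y of spool2 in the frame of stand between 0.092 and 0.098 m or y of spool3 in the frame of stand between 0.092 and 0.098 m or y of spool4 in the frame of stand between 0.092 and 0.098 m or y of spool5 in the frame of stand between 0.092 and 0.098 m) and (y of spool1 in the frame of stand between 0.0515 and 0.058 m or y of spool2 in the frame of stand between 0.0515 and 0.058 m or y of spool3 in the frame of stand between 0.0515 and 0.058 m or y of spool4 in the frame of stand between 0.0515 and 0.058 m or y of spool5 in the frame of stand between 0.0515 and 0.058 m) and (y of spool1 in the frame of stand between 0.011 and 0.018 m or y of spool2 in the frame of stand between 0.011 and 0.018 m or y of spool3 in the frame of stand between 0.011 and 0.018 m or y of spool4 in the frame of stand between 0.011 and 0.018 m or y of spool5 in the frame of stand between 0.011 and 0.018 m) and (not (y of spool1 in the frame of stand between -0.07 and -0.062 m or y of spool2 in the frame of stand between -0.07 and -0.062 m or y of spool3 in the frame of stand between -0.07 and -0.062 m or y of spool4 in the frame of stand between -0.07 and -0.062 m or y of spool5 in the frame of stand between -0.07 and -0.062 m) or (y of spool1 in the frame of stand between -0.0295 and -0.022 m or y of spool2 in the frame of stand between -0.0295 and -0.022 m or y of spool3 in the frame of stand between -0.0295 and -0.022 m or y of spool4 in the frame of stand between -0.0295 and -0.022 m or y of spool5 in the frame of stand between -0.0295 and -0.022 m))); the robot touches nothing.
It fails at once if the jar is disturbed (moved more than 30 mm) (distance of jar from where it was at the start of the episode above 0.03 m).
It fails at once if the bench block is disturbed (moved more than 30 mm) (distance of bench_block from where it was at the start of the episode above 0.03 m).
It fails at once if the hammer is disturbed (moved more than 30 mm) (distance of hammer from where it was at the start of the episode above 0.03 m).
It fails at once if the tool cup is disturbed (moved more than 30 mm) (distance of tool_cup from where it was at the start of the episode above 0.03 m).
Of spool1, spool2, spool3, spool4, spool5 only 3 to 5 are there at a start; the rules pass over those that are not, and their reading is None.
At some moment in a run one of spool1, spool2, spool3, spool4, spool5 may be knocked a few centimetres aside while the robot is not near it.
Once in a run the grip may slacken for a moment while it holds something.
It also fails if it takes over 210 s, if anything falls off the work surface, if the arm or the gripper's body presses on something with over 40 N, if the wrist force passes 120 N, or if a joint passes its speed limit or range.

## Robot

A 6-joint arm with a two-finger parallel gripper is mounted at the origin on the work surface. World frame = base frame: x ahead of the robot, y to its left, z up, the work surface at z = 0. Lengths are in m, angles in rad, forces in N, time in s.
With the tool pointing down it reaches from about 0.275 to 0.75 m from the base axis. Payload 10.2 kg.
Tool frame: the origin (TCP) lies at the very end of the fingers, on their centre line; the grasp point (between the pads) lies bot.hold_point_z behind it (bot.hold_point_z is the distance from the TCP to the grasp point, in m); z points along the fingers, y is the line along which they close (so a half turn about z gives the same grasp; the last joint's range is limited). The gripper opens to 85 mm and grips with 20 to 120 N. Pads are 22 mm wide; open, the fingers measure 114 mm over their backs; the gripper's body (76 mm by 85 mm) begins 54 mm behind the grasp point. The pads swing forward as they close: fully open they stand 13 mm farther back than shut.
Start: joints at [-1.567, 0.313, 1.498, -0, 1.331, -0.223], TCP at [0.118, -0.512, 0.231] pointing down, gripper open.
Joint ranges: [-2.94, 2.94], [-0.97, 2.17], [0.19, 2.56], [-1.23, 4.37], [0.02, 3.11], [-2.88, 2.88]. Speed limits (rad/s): [2.39, 2.39, 3.01, 3.14, 3.14, 3.14].

## Interface

Orientations are given as a unit quaternion [x, y, z, w].
In Python, from bench import bot, vision, models gives the robot as it stands.
- The arm moves only by the tool send_rows, never from a script. Its argument "motion" is a list of rows, each a list of 3 entries, a list of its own where there are three numbers: the shift along the tool's x, y, z in mm, then the turn, a rotation vector about the tool's x, y, z in rad, then the closure, from -1 (fully open) to 1 (shut). A call has 1 to 12 rows; each row is the pose to reach, as a shift and turn from the pose commanded when the call began, along the tool's axes at that moment; what a row does not reach only later rows make up. A row lasts 1/8 s, in which the tool goes at most 62.5 mm and 10.7 degrees, less where a joint would pass 70% of its speed; a pose out of reach is approached as far as the arm can. A call with a gripper value outside its range is refused whole. The fingers move at their own pace and stop on an object; "force" is the grip in N (left out, the last holds). Time passes only in rows, so rows that repeat a pose let the fingers close. It gives the time, the measured TCP pose, the force, the opening and the grip force at its end, in the units of the state.
- bot.state(): the state, without advancing time (a new reading comes with each control period).
- vision.snapshot(name): name is "scene" or "top" or "wrist"; returns the picture (400x640x3 uint8, blue, green, red); there is no depth.
- vision.get_calibration(name): a dict with "intrinsics" (3x3 intrinsics, pixels), "rvec" (rotation vector, rad) and "tvec" (3), from world to camera coordinates, as OpenCV has them; the wrist camera has in their place "hand_eye" (4x4, takes a point from camera to tool coordinates, whose origin is the TCP and whose axes are the flange's). Camera axes: x right, y down, z forward; pixel columns grow to the right and rows downward; lengths in m; the calibration is good to about 2 mm. A picture is of the moment at which its call begins: read the wrist's pose just before it. get_calibration takes no time and is no camera call.
- bot.sign_off(): hands the job in; it is judged then, once.
Trained networks look in the newest picture that a camera, given by its name, has taken for a name from the list of things; names that differ only in an ending like _2 or _b are one class to them, and where a whole thing is asked for, a point or a joint stands for the part that bears it (a point fixed in the world has none). Each returns a list of dicts, best first, with "conf" (0 to 1); they miss things now and then, are a little off and sometimes report something else, mostly with a low value. They report only what shows in the picture. A call takes as long as a camera call. They do not tell look-alikes from the thing itself.
- models.regions_of(camera, target): "region" (400x640 bool, what is visible of it) and "location" ([row, column] in pixels, amid what is visible of it).
The state is a dict: "time": time; "joint_pos": joint angles; "joint_vel": joint speeds; "tau": joint torques, N m; "eef_pos": TCP position; "eef_rot": TCP orientation; "force": force on the tool from outside, world axes, zero at the start; "wrist_torque": the same for the moment, N m; "finger_gap": finger opening in m; "grip_force": force on a finger pad.
Only numpy, scipy, OpenCV 4.12 (cv2) and the standard library are available. Lean on these libraries where they do the work, as an engineer would, in place of code of your own. Each camera call takes 0.05 s, during which the arm holds its last target. There are 200 camera calls.

## Working session

There is one attempt and no reset: what is moved stays moved. The work goes in short steps, Python scripts to look and compute and a tool call to move; the robot and the scene stay as the last step left them, time stands still between calls to the robot, and variables do not carry over. Pictures are saved under pics/ and viewed, at most 14 in all, crops included, and the job is handed in when it is done.

Besides the shell and the picture viewer there is one more tool, called after "Request:" in YAML: its name, and indented under it one key for each argument. send_rows: Moves the arm, as the interface text tells. Its arguments: {"type":"object","properties":{"motion":{"type":"array","items":{"type":"array"}},"force":{"type":"number"}},"required":["motion"]}

```bash
ls; mkdir -p pics
python3 - <<'E'
from bench import bot, vision, models
import cv2,numpy as np
s=bot.state();print(s, bot.hold_point_z)
a=vision.snapshot("scene");b=vision.snapshot("top")
cv2.imwrite("pics/s0.png",a);cv2.imwrite("pics/t0.png",b)
for c in("scene","top","wrist"):print(c,vision.get_calibration(c))
for n in("spool1","keeper_grip","stand"):
  for c in("scene","top"):
    for r in models.regions_of(c,n):print(n,c,r["conf"],r["location"],r["region"].sum())
E
```

```text
pics
{'time': 0.0, 'joint_pos': array([-1.56741584e+00,  3.13454735e-01,  1.49845966e+00, -3.81606316e-05,
        1.33095559e+00, -2.23412754e-01]), 'joint_vel': array([-0.00182812,  0.0016928 ,  0.0001966 , -0.0013244 , -0.00086297,
       -0.00187018]), 'tau': array([ 8.45993291e-04, -4.12260425e+01, -2.59734535e+01, -1.82917806e-04,
        4.11290734e-03, -4.35501661e-06]), 'eef_pos': array([ 0.11801965, -0.51129951,  0.23072414]), 'eef_rot': array([ 9.93576773e-01,  1.13158247e-01,  5.17025577e-05, -6.36838323e-04]), 'force': array([ 3.69461423e-04, -8.18758600e-01,  4.51190168e-02]), 'wrist_torque': array([ 0.00708864, -0.02009062, -0.04557511]), 'grip_force': 0.0, 'finger_gap': 0.08554773625628607} 0.0187
scene {'intrinsics': array([[422.12839854,   0.        , 318.01708054],
       [  0.        , 422.12839854, 198.91874669],
       [  0.        ,   0.        ,   1.        ]]), 'rvec': array([ 2.24907015,  0.77279461, -0.34706995]), 'tvec': array([-0.41623609, -0.12960295,  1.52746997])}
top {'intrinsics': array([[384.99555036,   0.        , 324.26397701],
       [  0.       
[... 822 characters left out ...]
, 182.4] 419
spool1 scene 0.86 [224.8, 224.0] 395
spool1 scene 0.81 [243.8, 259.9] 499
spool1 scene 0.73 [306.8, 271.1] 551
spool1 scene 0.61 [329.7, 309.6] 624
spool1 scene 0.58 [275.1, 382.9] 542
spool1 scene 0.56 [273.5, 300.3] 495
spool1 top 0.95 [245.6, 430.8] 429
spool1 top 0.92 [137.5, 429.5] 455
spool1 top 0.84 [242.5, 482.6] 462
spool1 top 0.77 [176.3, 393.4] 334
spool1 top 0.7 [176.1, 439.0] 445
spool1 top 0.67 [134.5, 385.8] 286
spool1 top 0.61 [284.9, 393.8] 381
spool1 top 0.59 [119.1, 348.6] 334
spool1 top 0.56 [237.3, 398.8] 376
keeper_grip scene 0.76 [193.7, 332.6] 277
keeper_grip top 0.37 [186.2, 331.2] 34
stand scene 0.83 [204.1, 364.3] 4540
stand top 0.8 [181.0, 283.6] 5166
```

Run:
```python
import cv2
a=cv2.imread("pics/s0.png");b=cv2.imread("pics/t0.png")
cv2.imwrite("pics/s1.png",cv2.resize(a[120:360,150:470],None,fx=2.5,fy=2.5,interpolation=3))
cv2.imwrite("pics/t1.png",cv2.resize(b[80:320,200:520],None,fx=2.5,fy=2.5,interpolation=3))
```

```text
(no output)
```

View pics/s1.png

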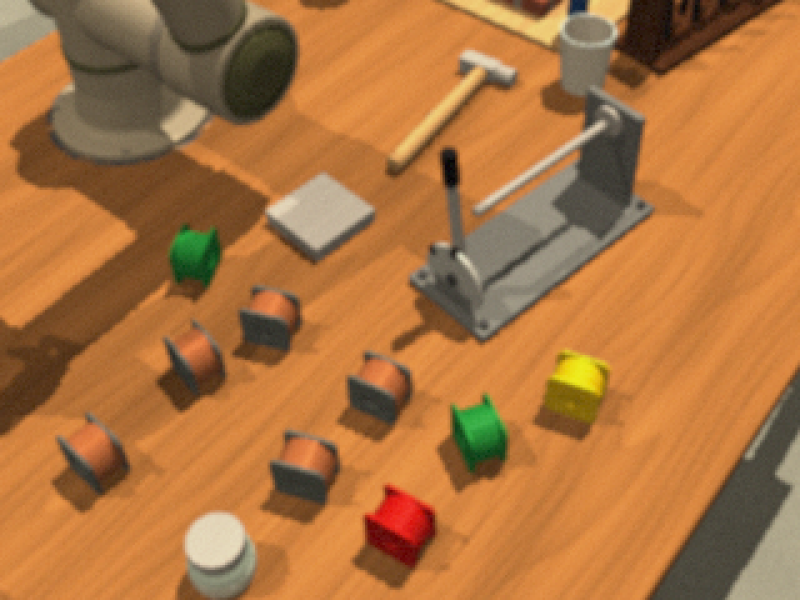

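View pics/t1.png

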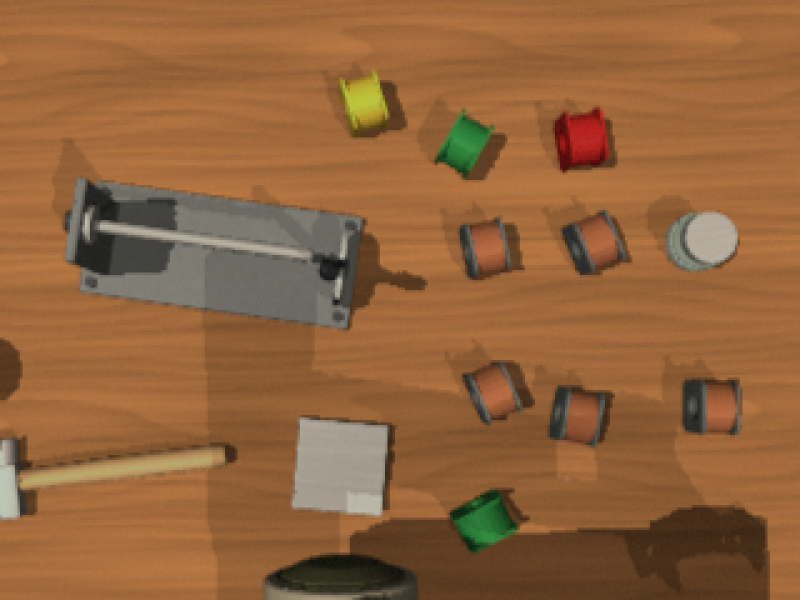

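The top view (crop px) shows five copper spools at (487,248), (594,242), (494,391), (578,415) and (712,405). The green, red and yellow ones are decoys. The stand is at the left, with its tip at (330,265) and hub at (90,225), and the keeper is upright.

```bash
cat > h.py <<'E'
from bench import bot, vision, models
import cv2,numpy as np
from scipy.optimize import minimize,least_squares
from scipy.spatial.transform import Rotation as R
def cal(c):
    k=vision.get_calibration(c);K=k["intrinsics"]
    if c!="wrist": return K,R.from_rotvec(k["rvec"]).as_matrix(),np.array(k["tvec"])
    s=bot.state();T=np.eye(4);T[:3,:3]=R.from_quat(s["eef_rot"]).as_matrix();T[:3,3]=s["eef_pos"]
    M=np.linalg.inv(T@k["hand_eye"]);return K,M[:3,:3],M[:3,3]
def proj(C,P):
    K,r,t=C;q=(np.atleast_2d(P)@r.T+t)@K.T;return q[:,:2]/q[:,2:]
def ray(C,uv,z):
    K,r,t=C;d=r.T@np.linalg.solve(K,[uv[0],uv[1],1]);o=-r.T@t;return o+d*(z-o[2])/d[2]
def place(p,P): # p=x,y,yaw(of frame), local pts
    c,s=np.cos(p[2]),np.sin(p[2]);P=np.atleast_2d(np.array(P,float))
    return np.c_[p[0]+c*P[:,0]-s*P[:,1],p[1]+s*P[:,0]+c*P[:,1],P[:,2]]
c=.029;k=.037*np.sqrt(2)-c  # corner cut
OCT=[(a,b) for a,b in[(c,k),(k,c),(-k,c),(-c,k),(-c,-k),(-k,-c),(k,-c),(c,-k)]]
SP=np.array([(a,y,b+c) for y in(-.02,.02) for a,b in OCT])
def hullmask(uv,S=4):
    m=np.zeros((400,640),np.float32);u0=np.floor(uv.min(0)).astype(int)-2;w=np.ceil(uv.max(0)).astype(int)+3-u0
    b=np.zeros((w[1]*S,w[0]*S),np.uint8)
    cv2.fillConvexPoly(b,cv2.convexHull(np.round(((uv-u0+.5)*S-.5)*16).astype(np.int32)),255,shift=4)
    b=cv2.resize(b,(int(w[0]),int(w[1])),interpolation=cv2.INTER_AREA)/255.
    x0,y0=u0;X0,Y0=max(x0,0),max(y0,0);X1,Y1=min(x0+w[0],640),min(y0+w[1],400)
    if X1>X0 and Y1>Y0:m[Y0:Y1,X0:X1]=b[Y0-y0:Y1-y0,X0-x0:X1-x0]
    return m
def fitspool(obs,xy):
    def f(p):
        e=0
        for C,M in obs:
            m=hullmask(proj(C,place(p,SP)));e-=np.minimum(m,M).sum()/np.maximum(m,M).sum()
        return e
    best=None
    for y in np.arange(-.75,2.3,.26):
        r=minimize(f,[xy[0],xy[1],y],method="Nelder-Mead",options=dict(initial_simplex=[[xy[0]+a,xy[1]+b,y+d] for a,b,d in[(0,0,0),(.006,0,0),(0,.006,0),(0,0,.15)]],maxiter=60))
        if best is None or r.fun<best.fun:best=r
    return best.x,-best.fun/len(obs)
E
cat > fit.py <<'E'
from h import *
I={c:vision.snapshot(c) for c in("scene","top")}
C={c:cal(c) for c in I}
D={}
for c in I:
    hsv=cv2.cvtColor(I[c],cv2.COLOR_BGR2HSV);D[c]=[]
    for r in models.regions_of(c,"spool1"):
        h=hsv[r["region"]];h=h[h[:,1]>150][:,0]
        v,u=r["location"];w=ray(C[c],(u,v),.03)
        cop=np.mean((h>=4)&(h<=13)) if len(h) else 0
        D[c].append((w,r["region"].astype(np.float32),np.median(h) if len(h) else -1,len(h)/r["region"].sum(),(u,v)))
for w,M,h,n,uv in D["top"]:
    o=[(np.hypot(*(d[0]-w)[:2]),d) for d in D["scene"]];o.sort(key=lambda a:a[0])
    obs=[(C["top"],M)]+([(C["scene"],o[0][1][1])] if o and o[0][0]<.03 else [])
    x,s=fitspool(obs,w)
    print(uv,"hue",h,round(n,2),"n",len(obs),"xy,yaw",np.round(x,4),"iou",round(s,2))
E
cat > stand.py <<'E'
from h import *
S=cal("scene");T=cal("top")
s=lambda x,y:(150+x/2.5,120+y/2.5)
t=lambda x,y:(200+x/2.5,80+y/2.5)
L=[(S,s(485,338),(.065,-.155,.006)),(S,s(652,210),(.065,.155,.008)),(S,s(412,282),(-.065,-.155,.012)),(S,s(478,211),(0,-.11,.135)),
(T,t(365,216),(.065,-.155,.012)),(T,t(350,328),(-.065,-.155,.01)),(T,t(83,292),(-.065,.155,.01)),(T,t(92,225),(0,.115,.135)),(T,t(330,266),(0,-.128,.227)),(S,s(449,150),(0,-.128,.227))]
f=lambda p:np.concatenate([proj(C,place(p,P))[0]-uv for C,uv,P in L])
r=least_squares(f,[.6,.2,0],loss="soft_l1");print(r.x,np.round(f(r.x).reshape(-1,2),1))
for n,P in dict(root=(0,.115,.135),tip=(0,-.11,.135),grip=(0,-.128,.205),open=(-.1345,-.128,.127)).items():print(n,place(r.x,P))
E
python3 stand.py; python3 fit.py
```

```text
[ 0.60975353  0.12588587 -0.15915235] [[-1.8  0.9]
 [ 0.1 -1.3]
 [-2.9 -2.9]
 [-3.   0.7]
 [-1.3 -0.1]
 [-1.5  0.3]
 [-2.4 -0.1]
 [ 0.6  0.1]
 [ 0.5 -7.6]
 [ 4.2  3.8]]
root [[0.62797888 0.2394325  0.135     ]]
tip [[0.59232058 0.01727605 0.135     ]]
grip [[ 5.89467918e-01 -4.96462011e-04  2.05000000e-01]]
open [[0.45666773 0.02081928 0.127     ]]
(399.3, 238.4) hue 10.0 0.62 n 2 xy,yaw [ 0.4508 -0.1734  0.3886] iou 0.82
(428.6, 246.5) hue 10.0 0.51 n 2 xy,yaw [ 0.4215 -0.2646 -0.2176] iou 0.82
(484.8, 239.6) hue 10.0 0.45 n 2 xy,yaw [ 0.4283 -0.413  -0.0745] iou 0.83
(384.5, 136.3) hue 65.0 0.85 n 2 xy,yaw [ 0.729  -0.1524 -0.5266] iou 0.8
(346.4, 121.9) hue 27.0 1.0 n 2 xy,yaw [ 0.7764 -0.0399  0.2589] iou 0.85
(393.4, 287.6) hue 65.0 0.89 n 2 xy,yaw [ 0.3089 -0.1589  2.0714] iou 0.83
(430.2, 136.0) hue 1.0 1.0 n 2 xy,yaw [ 0.7288 -0.2824  0.1277] iou 0.86
(436.4, 175.6) hue 10.0 0.49 n 2 xy,yaw [ 0.6116 -0.2913  0.358 ] iou 0.89
(391.1, 175.6) hue 10.0 0.6 n 2 xy,yaw [ 0.6093 -0.1695  0.2109] iou 0.86
```

```bash
cat >> h.py <<'E'
def go(*targets):
    """targets (x,y,z,psi): tool down, tool x at yaw psi. prints tool-frame shift mm and rotvec"""
    s=bot.state();r0=R.from_quat(s["eef_rot"]);p0=np.array(s["eef_pos"])
    for x,y,z,psi in targets:
        r=R.from_matrix(np.array([[np.cos(psi),np.sin(psi),0],[np.sin(psi),-np.cos(psi),0],[0,0,-1]]).T)
        d=r0.inv().apply(np.array([x,y,z])-p0)*1e3;w=(r0.inv()*r).as_rotvec()
        print(np.round(d,1),np.round(w,3),"rows>=",max(np.linalg.norm(d)/62.5,np.linalg.norm(w)/.187).round(1))
E
cat > k.py <<'E'
import stand
from stand import *
P=r.x
L2=[L[-1],L[-2]]
g=lambda q:np.concatenate([proj(C,place(P,(-h*np.sin(q[0]),-.128,.05+h*np.cos(q[0]))))[0]-uv for (C,uv,_),h in zip(L2,(.177,.17))])
q=least_squares(g,[.1]);print("keeper",q.x,g(q.x))
E
sed -i 's/^(T,t(365/(T,t(365/; s/,(T,t(330,266),(0,-.128,.227)),(S,s(449,150),(0,-.128,.227))\]/]/; $a\L+=[(T,t(330,266),(0,-.128,.227)),(S,s(449,150),(0,-.128,.227))]' stand.py
python3 k.py; python3 -c "
from h import *
go((.57,.0,.36,-.159),(.57,0,.36,-.159+np.pi))"
```

```text
[ 0.61169808  0.1249421  -0.14668086] [[-0.7  1.7]
 [ 0.1 -1.3]
 [-2.4 -2. ]
 [-2.3  1.5]
 [-1.2 -1.5]
 [-0.8 -1. ]
 [-1.9 -0. ]
 [ 0.9 -0.1]]
root [[0.62850595 0.23870719 0.135     ]]
tip [[0.59562098 0.01612332 0.135     ]]
grip [[ 0.59299018 -0.00168338  0.205     ]]
open [[0.45993449 0.01797452 0.127     ]]
keeper [0.11986232] [-0.63368595  1.0891175  -0.10334449 -0.02684638]
[ 555.4 -396.8 -128.7] [-0.     0.     0.386] rows>= 11.1
[ 555.4 -396.8 -128.7] [-0.    -0.    -2.756] rows>= 14.7
```

Request:
send_rows:
  motion:
    - [[50, -36, -12], [0, 0, 0.035], -1]
    - [[100, -72, -24], [0, 0, 0.07], -1]
    - [[150, -107, -35], [0, 0, 0.1], -1]
    - [[200, -143, -46], [0, 0, 0.14], -1]
    - [[250, -179, -58], [0, 0, 0.17], -1]
    - [[300, -214, -70], [0, 0, 0.21], -1]
    - [[350, -250, -81], [0, 0, 0.24], -1]
    - [[400, -286, -93], [0, 0, 0.28], -1]
    - [[450, -321, -104], [0, 0, 0.31], -1]
    - [[500, -357, -116], [0, 0, 0.35], -1]
    - [[555, -397, -129], [0, 0, 0.386], -1]
    - [[555, -397, -129], [0, 0, 0.386], -1]

```text
time: 2.1
eef_pos: [0.571, 0.0028, 0.36]
eef_rot: [0.997, -0.078, 0.0, -0.0]
force: [-0.2, -0.1, -0.9]
finger_gap: 0.0853
grip_force: 0.0
```

Run:
```python
from h import *
C=cal("wrist");a=vision.snapshot("wrist");s=bot.state();print(s["eef_pos"],s["time"])
import pickle;pickle.dump((C,a),open("w1.pkl","wb"))
p=[.6117,.1249,-.1467]
for P in[(0,.115,.135),(0,-.11,.135),(0,-.128,.227),(-.065,-.155,.012),(.065,-.155,.012),(-.065,.155,.012)]:
    print(P,proj(C,place(p,P)))
cv2.imwrite("pics/w1.png",cv2.resize(a,(800,500)))
```

```text
[0.57046888 0.00178632 0.35987453] 2.15
(0, 0.115, 0.135) [[103.10031855 144.58941027]]
(0, -0.11, 0.135) [[309.58244086 142.89254401]]
(0, -0.128, 0.227) [[326.28646882 161.20019486]]
(-0.065, -0.155, 0.012) [[344.41245404 172.41586629]]
(0.065, -0.155, 0.012) [[345.34980642  80.12562635]]
(-0.065, 0.155, 0.012) [[137.23528986 174.0769701 ]]
```

View pics/w1.png

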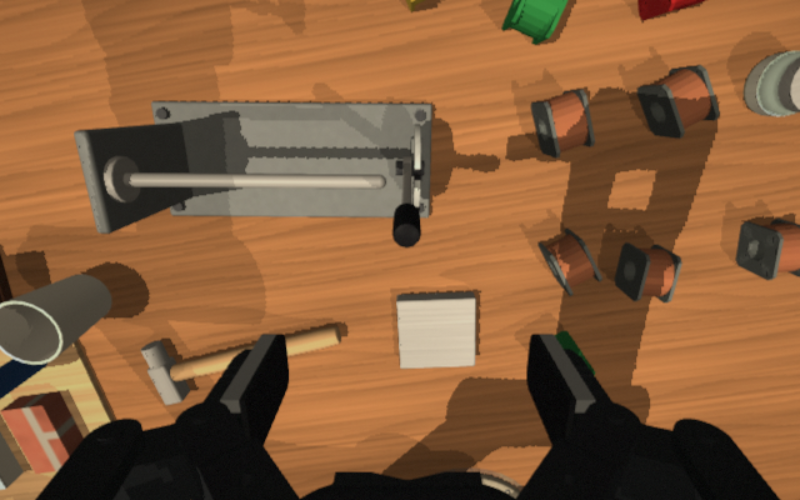

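```bash
cat > st2.py <<'E'
from h import *
import pickle
import stand
W,a=pickle.load(open("w1.pkl","rb"))
w=lambda x,y:(x*.8,y*.8)
LW=[(W,w(386,182),(0,-.110,.135)),(W,w(432,104),(.065,-.155,.012)),(W,w(430,215),(-.065,-.155,.012)),(W,w(152,102),(.065,.155,.012)),(W,w(131,180),(0,.115,.135))]
f=lambda p:np.concatenate([proj(C,place(p,P))[0]-uv for C,uv,P in LW])
def both(p): return np.concatenate([2*f(p),np.concatenate([proj(C,place(p,P))[0]-uv for C,uv,P in stand.L[:8]])])
r=least_squares(f,[.61,.125,-.15]);print("wrist",r.x,np.round(f(r.x).reshape(-1,2),1))
r=least_squares(both,[.61,.125,-.15],loss="soft_l1");print("both",r.x,np.round(f(r.x).reshape(-1,2),1))
p=r.x
g=lambda q:proj(W,place(p,(-.177*np.sin(q[0]),-.128,.05+.177*np.cos(q[0]))))[0]-np.array(w(407,235))
q=least_squares(g,[.1]);print("keeper",q.x,g(q.x))
E
python3 st2.py|tail -12
```

```text
open [[0.45993449 0.01797452 0.127     ]]
wrist [ 0.6105621   0.12438492 -0.15751702] [[ 1.4 -0.7]
 [ 0.7 -1. ]
 [ 0.4  2.2]
 [-1.5 -0. ]
 [-1.1  0.4]]
both [ 0.61039544  0.1247215  -0.15950667] [[ 1.2 -0.3]
 [ 0.6 -0.6]
 [ 0.1  2.5]
 [-1.6 -0.1]
 [-1.4  0.4]]
keeper [0.11748574] [1.00066196 0.00630075]
```

```bash
cat >> h.py <<'E'
ST=[.6104,.1247,-.159]
def L(x,y,z,dpsi=0):
    q=place(ST,(x,y,z))[0];return (*q,ST[2]+dpsi)
def KP(th,dz=-.0187,rad=.155): return L(-rad*np.sin(th),-.128,.05+rad*np.cos(th)+dz)
E
python3 - <<'E'
from h import *
go(*([KP(.12,.07),KP(.12)]+[KP(t) for t in np.linspace(.12,1.05,6)]+[KP(1.05,.06)]))
E
```

```text
[ 1.4  0.3 86. ] [-0.     0.     0.003] rows>= 1.4
[  1.5   0.4 174.7] [-0.     0.     0.003] rows>= 2.8
[  1.5   0.4 174.7] [-0.     0.     0.003] rows>= 2.8
[-26.6   0.3 180.8] [-0.     0.     0.003] rows>= 2.9
[-53.2   0.2 192. ] [-0.     0.     0.003] rows>= 3.2
[-7.720e+01  2.000e-01  2.079e+02] [-0.     0.     0.003] rows>= 3.5
[-9.78e+01  1.00e-01  2.28e+02] [-0.     0.     0.003] rows>= 4.0
[-1.144e+02  1.000e-01  2.515e+02] [-0.     0.     0.003] rows>= 4.4
[-114.4    0.   172.8] [-0.     0.     0.003] rows>= 3.3
```

Request:
send_rows:
  motion:
    - [[1, 0, 60], [0, 0, 0.003], -1]
    - [[1, 0, 120], [0, 0, 0.003], -1]
    - [[1, 0, 160], [0, 0, 0.003], -1]
    - [[1, 0, 175], [0, 0, 0.003], -1]
    - [[1, 0, 175], [0, 0, 0.003], 1]
    - [[1, 0, 175], [0, 0, 0.003], 1]
    - [[1, 0, 175], [0, 0, 0.003], 1]
    - [[1, 0, 175], [0, 0, 0.003], 1]
    - [[1, 0, 175], [0, 0, 0.003], 1]
  force: 30

```text
time: 3.28
eef_pos: [0.5716, 0.0033, 0.1869]
eef_rot: [0.997, -0.08, 0.002, -0.003]
force: [3.8, 18.2, 6.2]
finger_gap: 0.0195
grip_force: 32.2
```

Request:
send_rows:
  motion:
    - [[0, -2, 0], [0, 0, 0], 1]
    - [[-14, -2, 3], [0, 0, 0], 1]
    - [[-28, -2, 6], [0, 0, 0], 1]
    - [[-42, -2, 11], [0, 0, 0], 1]
    - [[-55, -2, 17], [0, 0, 0], 1]
    - [[-67, -2, 25], [0, 0, 0], 1]
    - [[-79, -2, 33], [0, 0, 0], 1]
    - [[-90, -2, 43], [0, 0, 0], 1]
    - [[-99, -2, 53], [0, 0, 0], 1]
    - [[-108, -2, 65], [0, 0, 0], 1]
    - [[-116, -2, 77], [0, 0, 0], 1]
    - [[-116, -2, 77], [0, 0, 0], 1]

```text
time: 4.78
eef_pos: [0.4566, 0.0223, 0.1084]
eef_rot: [0.997, -0.081, 0.001, -0.002]
force: [2.6, 13.9, -0.6]
finger_gap: 0.0188
grip_force: 29.7
```

Run:
```python
from h import *
s=bot.state();print(s["eef_pos"],s["force"],KP(1.05),s["joint_pos"])
```

```text
[0.4565595  0.02232132 0.10837721] [ 2.5626554  13.91229402 -0.58007009] (np.float64(0.45737899020898576), np.float64(0.019602262659731362), np.float64(0.10842351242321768), -0.159) [-0.21035191  0.31150819  1.85526834  0.00407657  0.9738974   1.52068692]
```

Request:
send_rows:
  motion:
    - [[0, 0, 0], [0, 0, 0], -1]
    - [[0, 0, 0], [0, 0, 0], -1]
    - [[0, 0, 0], [0, 0, 0], -1]
    - [[0, 0, -40], [0, 0, 0], -1]
    - [[0, 0, -90], [0, 0, 0], -1]
    - [[0, 0, -140], [0, 0, 0], -1]

```text
time: 5.52
eef_pos: [0.4561, 0.0205, 0.25]
eef_rot: [0.997, -0.081, 0.0, 0.0]
force: [-0.1, -0.2, 0.1]
finger_gap: 0.0853
grip_force: 0.0
```

```bash
cat >> h.py <<'E'
ST[1]+=.002
E
python3 - <<'E'
from h import *
go((.6093,-.1695,.19,np.pi/2+.21))
a=vision.snapshot("scene");cv2.imwrite("pics/s2.png",cv2.resize(a[160:280,290:450],None,fx=5,fy=5))
C=cal("scene")
for t in(.9,1.05,1.2):print(t,(proj(C,place(ST,[(-.177*np.sin(t),-.128,.05+.177*np.cos(t)),(-.133*np.sin(t),-.128,.05+.133*np.cos(t))]))-[290,160])*5)
E
```

```text
[181.9 162.7  60. ] [ 0.     0.    -1.943] rows>= 10.4
0.9 [[ 53.51855001  86.56580173]
 [ 94.64147428 150.47292359]]
1.05 [[ 38.79902442 102.17296446]
 [ 82.9550835  161.34254506]]
1.2 [[ 28.51815389 122.43873498]
 [ 74.56002835 175.8890347 ]]
```

View pics/s2.png

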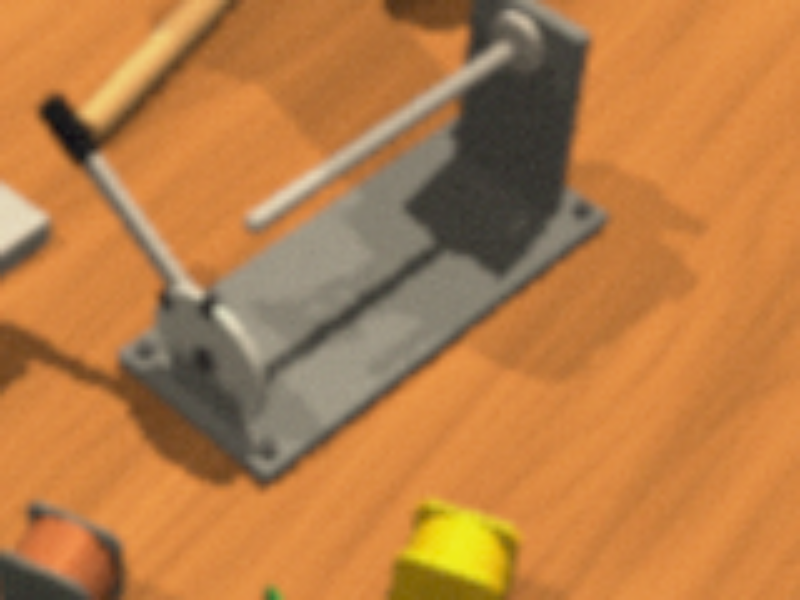

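The keeper lies in the open notch: grip at (68,128) in the crop, slope matching about 1.04 rad. Next is spool A at top px (394,178), full frame, which is copper with dark flanges.

Request:
send_rows:
  motion:
    - [[10, 10, 0], [0, 0, -0.18], -1]
    - [[25, 22, 0], [0, 0, -0.36], -1]
    - [[40, 36, 0], [0, 0, -0.54], -1]
    - [[58, 52, 0], [0, 0, -0.72], -1]
    - [[76, 68, 10], [0, 0, -0.9], -1]
    - [[94, 84, 20], [0, 0, -1.08], -1]
    - [[112, 100, 30], [0, 0, -1.26], -1]
    - [[130, 116, 40], [0, 0, -1.44], -1]
    - [[148, 132, 50], [0, 0, -1.62], -1]
    - [[166, 148, 60], [0, 0, -1.8], -1]
    - [[182, 163, 60], [0, 0, -1.943], -1]
    - [[182, 163, 60], [0, 0, -1.943], -1]

```text
time: 7.08
eef_pos: [0.6098, -0.1706, 0.1875]
eef_rot: [0.63, 0.777, -0.0, -0.0]
force: [-0.6, 0.6, -0.4]
finger_gap: 0.0855
grip_force: 0.0
```

```bash
cat > ws.py <<'E'
from h import *
import sys
xy=np.array([float(v) for v in sys.argv[1:3]]);z=float(sys.argv[3]) if len(sys.argv)>3 else .010
C=cal("wrist");a=vision.snapshot("wrist");cv2.imwrite("pics/ws.png",a)
hsv=cv2.cvtColor(a,cv2.COLOR_BGR2HSV)
best=None
for r in models.regions_of("wrist","spool1"):
    v,u=r["location"];w=ray(C,(u,v),.03);h=hsv[r["region"]];h=h[h[:,1]>150][:,0]
    d=np.hypot(*(w[:2]-xy));print(np.round([u,v],0),r["conf"],np.round(w,3),r["region"].sum(),np.median(h) if len(h) else None)
    if d<.05 and (best is None or d<best[0]):best=(d,w,r["region"].astype(np.float32))
x,s=fitspool([(C,best[2])],best[1]);print("fit",x,s)
x[2]=(x[2]+np.pi/2)%np.pi-np.pi/2
go((x[0],x[1],z,np.pi/2+x[2]))
print(bot.state()["time"],bot.state()["joint_pos"])
cv2.polylines(a,[cv2.convexHull(proj(C,place(x,SP)).astype(np.float32)).astype(int)],1,(255,0,255),1);cv2.imwrite("pics/wsf.png",a)
E
python3 ws.py .609 -.1695
```

```text
[114. 234.] 0.96 [ 0.419 -0.268  0.03 ] 4960 10.0
[16. 96.] 0.91 [ 0.336 -0.153  0.03 ] 2230 64.0
[125. 331.] 0.84 [ 0.431 -0.383  0.03 ] 923 13.0
[325. 179.] 0.81 [ 0.608 -0.17   0.03 ] 3662 10.0
[559.  69.] 0.79 [ 0.779 -0.038  0.03 ] 4718 22.0
[302. 292.] 0.77 [ 0.61  -0.294  0.03 ] 3697 10.0
[454. 182.] 0.71 [ 0.726 -0.149  0.03 ] 3352 63.0
[148. 149.] 0.58 [ 0.447 -0.176  0.03 ] 3975 10.0
[406. 308.] 0.58 [ 0.721 -0.291  0.03 ] 2407 1.0
fit [ 0.60856724 -0.17033433  0.17573995] 0.926490843296051
[ -1.   -0.9 178.1] [-0.    -0.     0.032] rows>= 2.8
7.175 [-4.55915092e-01  5.84270372e-01  1.20441286e+00  8.43859411e-05
  1.35344285e+00 -6.63234785e-01]
```

View pics/wsf.png

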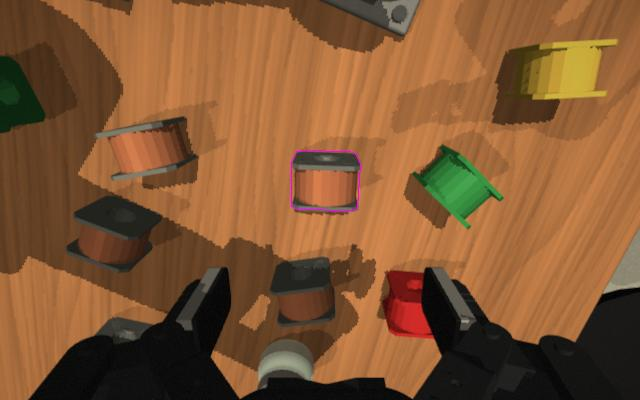

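The magenta outline sits on the copper spool with dark flanges at (325,182). The green, red and yellow decoys are clear of it, so I descend and grip.

Request:
send_rows:
  motion:
    - [[-1, -1, 50], [0, 0, 0.03], -1]
    - [[-1, -1, 100], [0, 0, 0.03], -1]
    - [[-1, -1, 145], [0, 0, 0.03], -1]
    - [[-1, -1, 170], [0, 0, 0.03], -1]
    - [[-1, -1, 178], [0, 0, 0.03], -1]
    - [[-1, -1, 178], [0, 0, 0.03], 1]
    - [[-1, -1, 178], [0, 0, 0.03], 1]
    - [[-1, -1, 178], [0, 0, 0.03], 1]
    - [[-1, -1, 178], [0, 0, 0.03], 1]
    - [[-1, -1, 120], [0, 0, 0.03], 1]
    - [[-1, -1, 60], [0, 0, 0.03], 1]
    - [[-1, -1, 20], [0, 0, 0.03], 1]
  force: 50

```text
time: 8.68
eef_pos: [0.6092, -0.1709, 0.1716]
eef_rot: [0.641, 0.768, 0.0, 0.001]
force: [-0.8, -0.7, -2.5]
finger_gap: 0.0576
grip_force: 55.5
```

Run:
```python
from h import *
s=bot.state();print(s["finger_gap"],s["grip_force"],s["force"])
# pre-tip pose: spool centre 60mm before tip, stand psi
ZT=.135-.0187
go(L(0,-.19,.19,np.pi/2),L(0,-.19,ZT,np.pi/2),L(0,.094,ZT,np.pi/2))
a=vision.snapshot("wrist");cv2.imwrite("pics/w3.png",a)
```

```text
0.05763591256441262 55.54544052109122 [-0.78731106 -0.74249583 -2.45494572]
[113.4  -8.7 -18.6] [0.003 0.001 0.339] rows>= 1.8
[113.5  -8.8  55.1] [0.003 0.001 0.339] rows>= 2.0
[381.4  85.6  54.8] [0.003 0.001 0.339] rows>= 6.3
```

Request:
send_rows:
  motion:
    - [[25, -2, -18], [0, 0, 0.08], 1]
    - [[50, -4, -18], [0, 0, 0.16], 1]
    - [[80, -6, -18], [0, 0, 0.25], 1]
    - [[113, -9, -18], [0, 0, 0.339], 1]
    - [[113, -9, 20], [0, 0, 0.339], 1]
    - [[113, -9, 55], [0, 0, 0.339], 1]
    - [[113, -9, 55], [0, 0, 0.339], 1]

```text
time: 9.6
eef_pos: [0.5784, -0.0608, 0.1112]
eef_rot: [0.761, 0.649, -0.001, -0.002]
force: [-0.1, 0.6, -1.8]
finger_gap: 0.0572
grip_force: 55.2
```

Run:
```python
from h import *
C=cal("wrist");a=vision.snapshot("wrist");s=bot.state();print(s["eef_pos"],s["finger_gap"])
print(proj(C,place(ST,[(0,-.11,.135),(0,-.05,.135),(0,-.17,.135),(0,-.17,.164)])))
import pickle;pickle.dump((C,a),open("w3.pkl","wb"))
cv2.imwrite("pics/w4.png",a)
```

```text
[ 0.57956589 -0.06122146  0.1132617 ] 0.05744173772277163
[[ 332.86004406   94.30720943]
 [ 334.45345787 -131.14251889]
 [ 331.73495447  253.49444633]
 [ 332.82245359  297.55281292]]
```

View pics/w4.png

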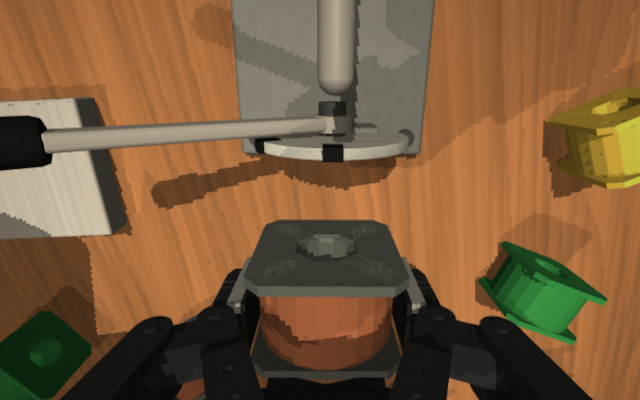

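The spindle tip is at (337,95), the held spool's bore at (327,247), and the keeper is open at the left. The spindle runs parallel to tool x, about 4 mm to the tool's +y side.

Run:
```python
from h import *
import pickle
s=bot.state();print(s["eef_pos"],R.from_quat(s["eef_rot"]).as_matrix().round(4))
C,a=pickle.load(open("w3.pkl","rb"))
g=cv2.cvtColor(a,cv2.COLOR_BGR2GRAY).astype(int)
for v in(10,40,70):print(v,g[v,305:370:1].tolist())
```

```text
[ 0.57956589 -0.06122146  0.1132617 ] [[ 1.585e-01  9.874e-01 -1.300e-03]
 [ 9.874e-01 -1.585e-01  4.000e-04]
 [ 2.000e-04 -1.300e-03 -1.000e+00]]
10 [125, 125, 126, 126, 125, 126, 126, 125, 124, 125, 125, 124, 95, 91, 102, 112, 118, 124, 128, 133, 135, 138, 141, 143, 145, 149, 154, 156, 160, 164, 168, 171, 169, 165, 159, 153, 150, 146, 142, 140, 137, 134, 131, 127, 123, 119, 112, 106, 97, 84, 70, 70, 70, 112, 125, 122, 123, 123, 123, 123, 125, 124, 123, 123, 123]
40 [127, 127, 127, 127, 128, 129, 130, 129, 129, 130, 129, 127, 100, 93, 103, 114, 120, 127, 131, 135, 138, 142, 144, 146, 149, 151, 155, 158, 160, 163, 167, 168, 168, 164, 159, 153, 150, 147, 145, 141, 138, 136, 132, 127, 122, 116, 109, 102, 89, 75, 70, 71, 70, 70, 116, 126, 127, 126, 127, 127, 127, 128, 127, 127, 125]
70 [110, 111, 110, 109, 109, 110, 109, 110, 109, 110, 110, 110, 90, 93, 104, 115, 123, 129, 134, 136, 140, 143, 146, 148, 152, 154, 157, 159, 161, 163, 164, 165, 162, 160, 155, 153, 150, 148, 145, 141, 138, 135, 130, 124, 119, 114, 105, 94, 75, 56, 53, 74, 102, 109, 110, 112, 111, 111, 110, 110, 112, 112, 112, 111, 111]
```

```bash
cat >> h.py <<'E'
def loc(p):
    c,s=np.cos(ST[2]),np.sin(ST[2]);d=np.array(p[:2])-ST[:2];return np.array([c*d[0]+s*d[1],-s*d[0]+c*d[1],p[2]])*1e3
E
python3 - <<'E'
from h import *
s=bot.state();print(loc(s["eef_pos"]))
E
```

```text
[  -0.69139837 -190.43303631  113.26170154]
```

Request:
send_rows:
  motion:
    - [[0, 3, -4], [0, 0, 0], 1]
    - [[0, 3, -4], [0, 0, 0], 1]
    - [[25, 3, -4], [0, 0, 0], 1]
    - [[45, 3, -4], [0, 0, 0], 1]
    - [[60, 3, -4], [0, 0, 0], 1]
    - [[75, 3, -4], [0, 0, 0], 1]
    - [[90, 3, -4], [0, 0, 0], 1]
    - [[90, 3, -4], [0, 0, 0], 1]

```text
time: 10.65
eef_pos: [0.5971, 0.0281, 0.1172]
eef_rot: [0.761, 0.649, -0.0, -0.0]
force: [-0.2, -0.7, -2.1]
finger_gap: 0.0573
grip_force: 55.3
```

```bash
cat >> h.py <<'E'
ST[0]+=.0025;ST[1]-=.0004
E
python3 - <<'E'
from h import *
s=bot.state();print(loc(s["eef_pos"]),s["force"],s["finger_gap"])
E
```

```text
[-4.59706302e-02 -9.94846706e+01  1.17228841e+02] [-0.15320276 -0.74451515 -2.11717849] 0.05730707770508505
```

Request:
send_rows:
  motion:
    - [[30, 0, 0], [0, 0, 0], 1]
    - [[65, 0, 0], [0, 0, 0], 1]
    - [[100, 0, 0], [0, 0, 0], 1]
    - [[135, 0, 0], [0, 0, 0], 1]
    - [[165, 0, 0], [0, 0, 0], 1]
    - [[182, 0, 0], [0, 0, 0], 1]
    - [[187, 0, 0], [0, 0, 0], 1]
    - [[190, 0, 0], [0, 0, 0], 1]
    - [[192, 0, 0], [0, 0, 0], 1]
    - [[192, 0, 0], [0, 0, 0], 1]

```text
time: 11.9
eef_pos: [0.6275, 0.2163, 0.1174]
eef_rot: [0.761, 0.649, -0.0, 0.0]
force: [1.0, 0.2, -3.0]
finger_gap: 0.0578
grip_force: 55.3
```

Run:
```python
from h import *
s=bot.state();print(loc(s["eef_pos"]),s["force"],s["finger_gap"])
```

```text
[  0.16924914  91.13918742 117.36194213] [ 1.02182724  0.19599707 -2.99995721] 0.057825421821973706
```

Now I push gently until I feel the hub, then lower and release.

Request:
send_rows:
  motion:
    - [[2, 0, 0], [0, 0, 0], 1]
    - [[4, 0, 0], [0, 0, 0], 1]
    - [[4, 0, 0], [0, 0, 0], 1]

```text
time: 12.28
eef_pos: [0.628, 0.2195, 0.1174]
eef_rot: [0.761, 0.649, -0.001, 0.001]
force: [-2.2, -6.2, -0.7]
finger_gap: 0.0569
grip_force: 55.7
```

Request:
send_rows:
  motion:
    - [[2, 0, 0], [0, 0, 0], 1]
    - [[3, 0, 0], [0, 0, 0], 1]
    - [[3, 0, 0], [0, 0, 0], 1]

```text
time: 12.65
eef_pos: [0.6279, 0.2194, 0.1175]
eef_rot: [0.761, 0.648, -0.004, 0.002]
force: [-9.1, -21.2, 3.8]
finger_gap: 0.0574
grip_force: 56.2
```

Request:
send_rows:
  motion:
    - [[-3, 0, 5], [0, 0, 0], 1]
    - [[-3, 0, 5], [0, 0, 0], -1]
    - [[-3, 0, 5], [0, 0, 0], -1]
    - [[-3, 0, 5], [0, 0, 0], -1]
    - [[-3, 0, -40], [0, 0, 0], -1]
    - [[-3, 0, -90], [0, 0, 0], -1]
    - [[-3, 0, -130], [0, 0, 0], -1]

```text
time: 13.52
eef_pos: [0.6281, 0.2209, 0.2498]
eef_rot: [0.761, 0.649, 0.001, 0.0]
force: [-0.6, 0.0, 0.3]
finger_gap: 0.085
grip_force: 0.0
```

```bash
python3 fit.py
python3 - <<'E'
from h import *
go((.4508,-.1734,.25,np.pi/2+.39),(.4508,-.1734,.19,np.pi/2+.39))
a=vision.snapshot("scene");cv2.imwrite("pics/s3.png",cv2.resize(a[150:350,150:450],None,fx=2.6,fy=2.6))
E
```

```text
(248.4, 165.1) hue 10.0 0.49 n 1 xy,yaw [0.6394 0.2305 3.125 ] iou 0.7
(436.0, 176.4) hue 10.0 0.49 n 2 xy,yaw [ 0.6112 -0.2914  0.3702] iou 0.89
(383.4, 136.6) hue 65.0 0.86 n 2 xy,yaw [ 0.7282 -0.1509  2.5872] iou 0.78
(394.6, 286.6) hue 65.0 0.9 n 2 xy,yaw [ 0.3093 -0.1605  2.04  ] iou 0.81
(398.8, 236.3) hue 10.0 0.59 n 2 xy,yaw [ 0.4498 -0.1733  0.3859] iou 0.86
(345.5, 120.0) hue 26.0 1.0 n 2 xy,yaw [ 0.7762 -0.0398  0.2834] iou 0.88
(428.6, 137.7) hue 1.0 1.0 n 2 xy,yaw [ 0.7291 -0.2809  0.1428] iou 0.84
(429.7, 245.5) hue 10.0 0.5 n 2 xy,yaw [ 0.4211 -0.2654 -0.2192] iou 0.82
(482.9, 238.4) hue 10.0 0.47 n 2 xy,yaw [ 0.4275 -0.4112 -0.0345] iou 0.82
[-417.4 -112.7   -2.7] [ 0.001 -0.    -0.549] rows>= 6.9
[-417.4 -112.8   57.3] [ 0.001 -0.    -0.549] rows>= 7.0
```

View pics/s3.png

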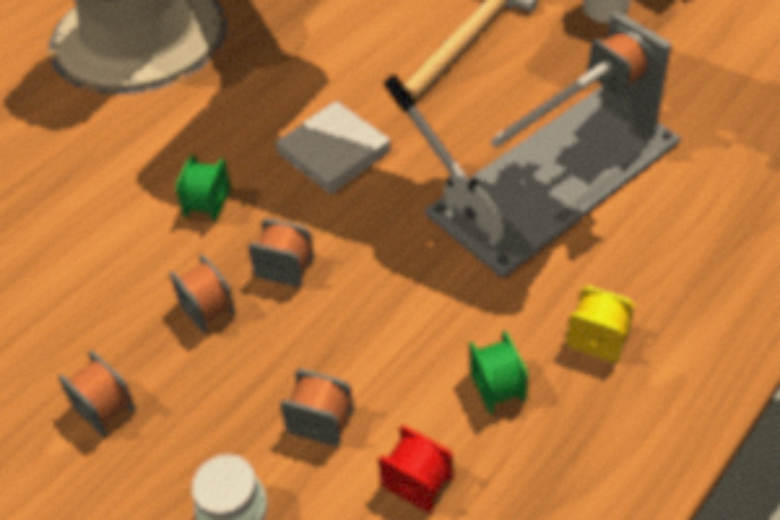

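The first spool hangs at the hub (crop 620,60); the keeper is still open and the bystanders are unmoved. Next is the copper spool at crop (282,250), lying at (0.450,-0.173).

Request:
send_rows:
  motion:
    - [[-50, -14, -5], [0, 0, -0.06], -1]
    - [[-105, -28, -5], [0, 0, -0.13], -1]
    - [[-160, -43, -5], [0, 0, -0.2], -1]
    - [[-215, -58, -5], [0, 0, -0.28], -1]
    - [[-270, -73, -5], [0, 0, -0.35], -1]
    - [[-325, -88, -5], [0, 0, -0.43], -1]
    - [[-375, -101, 10], [0, 0, -0.5], -1]
    - [[-417, -113, 35], [0, 0, -0.549], -1]
    - [[-417, -113, 57], [0, 0, -0.549], -1]
    - [[-417, -113, 57], [0, 0, -0.549], -1]

```text
time: 15.02
eef_pos: [0.4494, -0.1727, 0.1883]
eef_rot: [0.557, 0.831, 0.0, -0.002]
force: [-0.6, 0.5, 0.7]
finger_gap: 0.0854
grip_force: 0.0
```

```bash
python3 ws.py .450 -.1733
```

```text
[263. 255.] 0.83 [ 0.42  -0.268  0.03 ] 3793 10.0
[177. 108.] 0.79 [ 0.305 -0.162  0.03 ] 5302 64.0
[412. 337.] 0.78 [ 0.604 -0.302  0.03 ] 2339 10.0
[523. 337.] 0.75 [ 0.715 -0.255  0.03 ] 360 1.0
[592. 263.] 0.59 [ 0.729 -0.152  0.03 ] 4122 63.0
[237. 355.] 0.58 [ 0.433 -0.399  0.03 ] 2063 10.0Traceback (most recent call last):
  File "ws.py", line 11, in <module>
    x,s=fitspool([(C,best[2])],best[1]);print("fit",x,s)
                     ~~~~^^^
TypeError: 'NoneType' object is not subscriptable
```

```bash
python3 ws.py .450 -.1733
```

```text
[589. 264.] 0.94 [ 0.732 -0.154  0.03 ] 4037 63.0
[520. 334.] 0.8 [ 0.715 -0.255  0.03 ] 429 1.0
[176. 104.] 0.74 [ 0.304 -0.161  0.03 ] 5283 63.0
[324. 179.] 0.66 [ 0.448 -0.174  0.03 ] 3640 10.0
[266. 252.] 0.66 [ 0.423 -0.266  0.03 ] 3733 10.0
[236. 355.] 0.65 [ 0.435 -0.403  0.03 ] 2068 10.0
[413. 334.] 0.62 [ 0.606 -0.301  0.03 ] 2409 10.0
fit [ 0.44815143 -0.17326571  0.37307232] 0.9356518387794495
[  0.9  -2.8 181. ] [0.001 0.001 0.018] rows>= 2.9
15.225 [-6.09380273e-01  2.57151792e-01  1.68186017e+00  2.18756402e-05
  1.20137795e+00 -1.00031436e+00]
```

Request:
send_rows:
  motion:
    - [[1, -3, 50], [0, 0, 0.02], -1]
    - [[1, -3, 100], [0, 0, 0.02], -1]
    - [[1, -3, 145], [0, 0, 0.02], -1]
    - [[1, -3, 172], [0, 0, 0.02], -1]
    - [[1, -3, 180], [0, 0, 0.02], -1]
    - [[1, -3, 180], [0, 0, 0.02], 1]
    - [[1, -3, 180], [0, 0, 0.02], 1]
    - [[1, -3, 180], [0, 0, 0.02], 1]
    - [[1, -3, 180], [0, 0, 0.02], 1]
    - [[1, -3, 120], [0, 0, 0.02], 1]
    - [[1, -3, 60], [0, 0, 0.02], 1]
    - [[1, -3, 0], [0, 0, 0.02], 1]
  force: 60

```text
time: 16.73
eef_pos: [0.4467, -0.173, 0.1924]
eef_rot: [0.565, 0.825, -0.0, -0.0]
force: [1.3, -1.2, -4.4]
finger_gap: 0.0572
grip_force: 68.4
```

```bash
cat > ins.py <<'E'
from h import *
s=bot.state();print(s["time"],s["finger_gap"],loc(s["eef_pos"]),s["force"])
go(L(0,-.19,.2,np.pi/2),L(0,-.19,.1173,np.pi/2))
E
python3 ins.py
```

```text
16.725 0.05716933131340278 [-116.69294674 -321.86393246  192.43832992] [ 1.3455651  -1.15016864 -4.4160762 ]
[ 55.  167.3  -7.6] [-0.    -0.     0.529] rows>= 2.8
[ 54.9 167.3  75.1] [-0.    -0.     0.529] rows>= 3.1
```

Request:
send_rows:
  motion:
    - [[13, 40, -8], [0, 0, 0.13], 1]
    - [[27, 82, -8], [0, 0, 0.26], 1]
    - [[41, 125, -8], [0, 0, 0.4], 1]
    - [[55, 167, -8], [0, 0, 0.529], 1]
    - [[55, 167, 30], [0, 0, 0.529], 1]
    - [[55, 167, 65], [0, 0, 0.529], 1]
    - [[55, 167, 75], [0, 0, 0.529], 1]
    - [[55, 167, 75], [0, 0, 0.529], 1]
    - [[55, 167, 75], [0, 0, 0.529], 1]

```text
time: 17.85
eef_pos: [0.5838, -0.062, 0.1169]
eef_rot: [0.761, 0.649, 0.001, 0.001]
force: [0.9, 0.2, -3.4]
finger_gap: 0.0572
grip_force: 68.3
```

```bash
cat > pre.py <<'E'
from h import *
C=cal("wrist");a=vision.snapshot("wrist");cv2.imwrite("pics/pre.png",a)
s=bot.state();print(s["time"],s["finger_gap"],loc(s["eef_pos"]),s["force"])
print(proj(C,[L(0,-.11,.135)[:3]]))
g=cv2.GaussianBlur(cv2.cvtColor(a,cv2.COLOR_BGR2GRAY),(1,5),0).astype(int)
for v in(40,70):
    d=np.abs(np.diff(g[v,295:380]));i=np.where(d>14)[0]+295;print(v,i.tolist())
# spool region edges
for r in models.regions_of("wrist","spool1")[:8]:
    v,u=r["location"]
    if 270<u<380 and v>230:
        ys,xs=np.where(r["region"]);print("spool",xs.min(),xs.max(),(xs.min()+xs.max())/2,ys.min(),ys.max())
go(L(0,-.1,.1173,np.pi/2),L(0,.09,.1173,np.pi/2))
E
python3 pre.py
```

```text
17.9 0.057168185410393375 [   1.04359003 -190.55826355  116.84479138] [ 0.72511881  0.1455037  -4.43259001]
[[324.39976859  92.7612822 ]]
40 [300, 335, 347]
70 [335, 345, 346]
spool 243 408 325.5 219 381
[90.5 -0.9 -0.7] [ 0.002  0.    -0.   ] rows>= 1.4
[280.5  -0.9  -0.8] [ 0.002  0.    -0.   ] rows>= 4.5
```

Request:
send_rows:
  motion:
    - [[30, -1, -1], [0, 0, 0], 1]
    - [[50, -1, -1], [0, 0, 0], 1]
    - [[70, -1, -1], [0, 0, 0], 1]
    - [[90, -1, -1], [0, 0, 0], 1]
    - [[125, -1, -1], [0, 0, 0], 1]
    - [[160, -1, -1], [0, 0, 0], 1]
    - [[195, -1, -1], [0, 0, 0], 1]
    - [[222, -1, -1], [0, 0, 0], 1]
    - [[234, -1, -1], [0, 0, 0], 1]
    - [[239, -1, -1], [0, 0, 0], 1]
    - [[241, -1, -1], [0, 0, 0], 1]
    - [[241, -1, -1], [0, 0, 0], 1]

```text
time: 19.45
eef_pos: [0.6204, 0.1757, 0.1163]
eef_rot: [0.761, 0.648, -0.0, 0.0]
force: [-0.0, 0.2, -4.9]
finger_gap: 0.0575
grip_force: 68.4
```

Request:
send_rows:
  motion:
    - [[2, 0, 0], [0, 0, 0], 1]
    - [[4, 0, 0], [0, 0, 0], 1]
    - [[5, 0, 0], [0, 0, 0], 1]
    - [[5, 0, 0], [0, 0, 0], 1]

```text
time: 19.95
eef_pos: [0.621, 0.1803, 0.1164]
eef_rot: [0.761, 0.649, -0.001, 0.0]
force: [-2.3, -5.9, -1.9]
finger_gap: 0.0576
grip_force: 68.8
```

```bash
python3 ins.py
```

```text
19.95 0.057620955839606774 [ -0.54770221  54.60587529 116.3881816 ] [-2.30502338 -5.92076471 -1.88248847]
[-244.8    0.6  -83.2] [-0.     0.002 -0.   ] rows>= 4.1
[-244.6    0.6   -0.5] [-0.     0.002 -0.   ] rows>= 3.9
```

Request:
send_rows:
  motion:
    - [[2, 0, 0], [0, 0, 0], 1]
    - [[3, 0, 0], [0, 0, 0], 1]
    - [[3, 0, 0], [0, 0, 0], 1]

```text
time: 20.32
eef_pos: [0.6209, 0.1803, 0.1165]
eef_rot: [0.761, 0.648, -0.004, 0.001]
force: [-10.1, -21.3, 2.5]
finger_gap: 0.057
grip_force: 69.3
```

Request:
send_rows:
  motion:
    - [[-3, 0, 5], [0, 0, 0], 1]
    - [[-3, 0, 5], [0, 0, 0], -1]
    - [[-3, 0, 5], [0, 0, 0], -1]
    - [[-3, 0, 5], [0, 0, 0], -1]
    - [[-3, 0, -40], [0, 0, 0], -1]
    - [[-3, 0, -90], [0, 0, 0], -1]
    - [[-3, 0, -130], [0, 0, 0], -1]

```text
time: 21.2
eef_pos: [0.6212, 0.1816, 0.2488]
eef_rot: [0.761, 0.649, 0.001, 0.001]
force: [0.6, 0.3, 0.5]
finger_gap: 0.0852
grip_force: 0.0
```

```bash
python3 fit.py
python3 - <<'E'
from h import *
go((.6112,-.2914,.25,np.pi/2+.37),(.6112,-.2914,.19,np.pi/2+.37))
E
```

```text
(384.3, 133.9) hue 65.0 0.91 n 2 xy,yaw [ 0.7284 -0.1507 -0.4954] iou 0.77
(430.5, 247.2) hue 10.0 0.52 n 2 xy,yaw [ 0.4209 -0.2642 -0.2141] iou 0.83
(429.3, 136.4) hue 1.0 1.0 n 2 xy,yaw [ 0.7292 -0.2814  0.117 ] iou 0.82
(433.8, 176.6) hue 10.0 0.49 n 2 xy,yaw [ 0.6109 -0.2902  0.3626] iou 0.89
(392.6, 287.9) hue 65.0 0.96 n 2 xy,yaw [ 0.3092 -0.1577 -1.107 ] iou 0.82
(268.8, 171.3) hue 11.0 0.17 n 1 xy,yaw [0.6325 0.1787 0.4513] iou 0.45
(482.7, 238.9) hue 10.0 0.45 n 2 xy,yaw [ 0.4282 -0.412  -0.0782] iou 0.83
(345.0, 119.2) hue 26.0 1.0 n 2 xy,yaw [ 0.7767 -0.0387  0.3175] iou 0.87
[-468.6   65.    -3.5] [ 0.001 -0.    -0.529] rows>= 7.6
[-468.6   64.9   56.5] [ 0.001 -0.    -0.529] rows>= 7.6
```

Request:
send_rows:
  motion:
    - [[-50, 7, -5], [0, 0, -0.06], -1]
    - [[-105, 14, -5], [0, 0, -0.12], -1]
    - [[-160, 22, -5], [0, 0, -0.18], -1]
    - [[-215, 30, -5], [0, 0, -0.24], -1]
    - [[-270, 38, -5], [0, 0, -0.31], -1]
    - [[-325, 46, -5], [0, 0, -0.37], -1]
    - [[-380, 53, 0], [0, 0, -0.43], -1]
    - [[-430, 60, 20], [0, 0, -0.49], -1]
    - [[-467, 65, 40], [0, 0, -0.53], -1]
    - [[-467, 65, 56], [0, 0, -0.53], -1]
    - [[-467, 65, 56], [0, 0, -0.53], -1]

```text
time: 22.78
eef_pos: [0.6108, -0.289, 0.188]
eef_rot: [0.565, 0.825, 0.0, -0.002]
force: [0.2, -0.7, 0.9]
finger_gap: 0.0854
grip_force: 0.0
```

```bash
sed -i 's/^for r in models/for r in models.regions_of("wrist","spool1")+models/' ws.py; python3 ws.py .611 -.290 |tail -4
```

```text
fit [ 0.61108269 -0.29123522  0.36996187] 0.9405646324157715
[ -1.6  -1.6 181.2] [0.001 0.001 0.002] rows>= 2.9
22.925 [-6.14109352e-01  6.86464501e-01  1.02477820e+00  1.38770333e-04
  1.42917379e+00 -9.86411797e-01]
```

Request:
send_rows:
  motion:
    - [[-2, -2, 50], [0, 0, 0], -1]
    - [[-2, -2, 100], [0, 0, 0], -1]
    - [[-2, -2, 145], [0, 0, 0], -1]
    - [[-2, -2, 172], [0, 0, 0], -1]
    - [[-2, -2, 180], [0, 0, 0], -1]
    - [[-2, -2, 180], [0, 0, 0], 1]
    - [[-2, -2, 180], [0, 0, 0], 1]
    - [[-2, -2, 180], [0, 0, 0], 1]
    - [[-2, -2, 180], [0, 0, 0], 1]
    - [[-2, -2, 120], [0, 0, 0], 1]
    - [[-2, -2, 60], [0, 0, 0], 1]
    - [[-2, -2, 0], [0, 0, 0], 1]

```text
time: 24.42
eef_pos: [0.6097, -0.2924, 0.1923]
eef_rot: [0.565, 0.825, -0.0, -0.0]
force: [-0.1, -1.1, -3.3]
finger_gap: 0.0572
grip_force: 66.7
```

```bash
python3 ins.py
```

```text
24.425 0.05720232714316696 [  63.17344212 -413.95542126  192.31357003] [-0.07200941 -1.12889378 -3.34640958]
[225.2  58.7  -7.6] [-0.   -0.    0.53] rows>= 3.7
[225.1  58.7  75.1] [-0.   -0.    0.53] rows>= 3.9
```

Request:
send_rows:
  motion:
    - [[45, 12, -8], [0, 0, 0.1], 1]
    - [[90, 24, -8], [0, 0, 0.21], 1]
    - [[135, 35, -8], [0, 0, 0.32], 1]
    - [[180, 47, -8], [0, 0, 0.43], 1]
    - [[225, 59, -8], [0, 0, 0.53], 1]
    - [[225, 59, 30], [0, 0, 0.53], 1]
    - [[225, 59, 65], [0, 0, 0.53], 1]
    - [[225, 59, 75], [0, 0, 0.53], 1]
    - [[225, 59, 75], [0, 0, 0.53], 1]
    - [[225, 59, 75], [0, 0, 0.53], 1]

```text
time: 25.68
eef_pos: [0.5843, -0.0619, 0.1168]
eef_rot: [0.761, 0.649, 0.001, 0.001]
force: [-0.2, -0.4, -3.8]
finger_gap: 0.0572
grip_force: 66.6
```

```bash
python3 pre.py
```

```text
25.725 0.05750193627604254 [   1.51763162 -190.35834463  116.7858255 ] [ 0.45947287  0.82223273 -2.59955034]
[[323.04241574  93.34965687]]
40 [298, 299, 334, 346, 347]
70 [333, 345]
spool 242 409 325.5 217 377
[90.3 -1.4 -0.8] [ 0.002  0.    -0.   ] rows>= 1.4
[280.3  -1.4  -0.8] [ 0.002  0.    -0.   ] rows>= 4.5
```

Request:
send_rows:
  motion:
    - [[30, -1, -1], [0, 0, 0], 1]
    - [[50, -1, -1], [0, 0, 0], 1]
    - [[70, -1, -1], [0, 0, 0], 1]
    - [[90, -1, -1], [0, 0, 0], 1]
    - [[120, -1, -1], [0, 0, 0], 1]
    - [[150, -1, -1], [0, 0, 0], 1]
    - [[175, -1, -1], [0, 0, 0], 1]
    - [[192, -1, -1], [0, 0, 0], 1]
    - [[198, -1, -1], [0, 0, 0], 1]
    - [[200, -1, -1], [0, 0, 0], 1]
    - [[202, -1, -1], [0, 0, 0], 1]
    - [[202, -1, -1], [0, 0, 0], 1]

```text
time: 27.28
eef_pos: [0.6146, 0.1376, 0.1163]
eef_rot: [0.761, 0.649, -0.0, 0.0]
force: [0.2, 0.4, -3.4]
finger_gap: 0.0572
grip_force: 66.7
```

Request:
send_rows:
  motion:
    - [[2, 0, 0], [0, 0, 0], 1]
    - [[4, 0, 0], [0, 0, 0], 1]
    - [[5, 0, 0], [0, 0, 0], 1]
    - [[5, 0, 0], [0, 0, 0], 1]

```text
time: 27.78
eef_pos: [0.615, 0.1399, 0.1164]
eef_rot: [0.761, 0.648, -0.003, 0.001]
force: [-5.3, -17.3, 0.1]
finger_gap: 0.0576
grip_force: 67.3
```

```bash
python3 ins.py
```

```text
27.775 0.057568057776729915 [-1.16138959e-01  1.37560813e+01  1.16412789e+02] [ -5.30506678 -17.32485549   0.10048477]
[-2.042e+02  1.000e-01 -8.250e+01] [-0.001  0.005 -0.001] rows>= 3.5
[-2.038e+02  3.000e-01  2.000e-01] [-0.001  0.005 -0.001] rows>= 3.3
```

Contact at 13.8 mm with 17 N, so it is seated. Releasing.

Request:
send_rows:
  motion:
    - [[-3, 0, 5], [0, 0, 0], 1]
    - [[-3, 0, 5], [0, 0, 0], -1]
    - [[-3, 0, 5], [0, 0, 0], -1]
    - [[-3, 0, 5], [0, 0, 0], -1]
    - [[-3, 0, -40], [0, 0, 0], -1]
    - [[-3, 0, -90], [0, 0, 0], -1]
    - [[-3, 0, -130], [0, 0, 0], -1]

```text
time: 28.65
eef_pos: [0.615, 0.1402, 0.2486]
eef_rot: [0.761, 0.649, 0.001, 0.0]
force: [-0.2, 0.2, -0.7]
finger_gap: 0.0855
grip_force: 0.0
```

```bash
python3 fit.py|grep "hue 1[01]"
python3 - <<'E'
from h import *
go((.421,-.265,.25,np.pi/2-.217),(.421,-.265,.19,np.pi/2-.217))
E
```

```text
(484.5, 240.5) hue 10.0 0.45 n 2 xy,yaw [ 0.4275 -0.4112 -0.0481] iou 0.86
(430.6, 248.7) hue 10.0 0.53 n 2 xy,yaw [ 0.4205 -0.2645 -0.2998] iou 0.78
(242.0, 175.9) hue 10.0 0.64 n 1 xy,yaw [0.617  0.2433 1.1019] iou 0.37
[-430.7 -127.4   -3.8] [ 0.001 -0.     0.058] rows>= 7.2
[-430.7 -127.4   56.2] [ 0.001 -0.     0.058] rows>= 7.2
```

Request:
send_rows:
  motion:
    - [[-50, -15, -5], [0, 0, 0], -1]
    - [[-105, -31, -5], [0, 0, 0.01], -1]
    - [[-160, -47, -5], [0, 0, 0.02], -1]
    - [[-215, -63, -5], [0, 0, 0.03], -1]
    - [[-270, -80, -5], [0, 0, 0.04], -1]
    - [[-325, -96, -5], [0, 0, 0.05], -1]
    - [[-380, -112, 10], [0, 0, 0.055], -1]
    - [[-430, -127, 30], [0, 0, 0.058], -1]
    - [[-430, -127, 56], [0, 0, 0.058], -1]
    - [[-430, -127, 56], [0, 0, 0.058], -1]

```text
time: 30.1
eef_pos: [0.4203, -0.2638, 0.1879]
eef_rot: [0.78, 0.626, -0.0, -0.003]
force: [-0.3, 0.3, 0.2]
finger_gap: 0.0855
grip_force: 0.0
```

```bash
python3 ws.py .421 -.265 |tail -4
```

```text
fit [ 0.42011997 -0.26453941 -0.21691236] 0.9206342101097107
[ -0.7  -1.8 180.9] [0.001 0.    0.001] rows>= 2.9
30.25 [-7.95241450e-01  2.89141219e-01  1.63950443e+00  5.35312372e-05
  1.21223790e+00 -5.79307895e-01]
```

Request:
send_rows:
  motion:
    - [[-1, -2, 50], [0, 0, 0], -1]
    - [[-1, -2, 100], [0, 0, 0], -1]
    - [[-1, -2, 145], [0, 0, 0], -1]
    - [[-1, -2, 172], [0, 0, 0], -1]
    - [[-1, -2, 180], [0, 0, 0], -1]
    - [[-1, -2, 180], [0, 0, 0], 1]
    - [[-1, -2, 180], [0, 0, 0], 1]
    - [[-1, -2, 180], [0, 0, 0], 1]
    - [[-1, -2, 180], [0, 0, 0], 1]
    - [[-1, -2, 120], [0, 0, 0], 1]
    - [[-1, -2, 60], [0, 0, 0], 1]
    - [[-1, -2, 0], [0, 0, 0], 1]

```text
time: 31.75
eef_pos: [0.419, -0.2647, 0.1929]
eef_rot: [0.78, 0.626, 0.0, 0.0]
force: [0.7, -1.3, -3.0]
finger_gap: 0.0572
grip_force: 66.3
```

```bash
python3 ins.py
```

```text
31.75 0.05721494019957738 [-129.56721736 -416.79619857  192.88715491] [ 0.74373265 -1.26595866 -3.02726642]
[233.9 116.2  -7.1] [ 0.001  0.001 -0.058] rows>= 4.2
[234.  116.2  75.6] [ 0.001  0.001 -0.058] rows>= 4.4
```

Request:
send_rows:
  motion:
    - [[45, 22, -8], [0, 0, -0.01], 1]
    - [[90, 44, -8], [0, 0, -0.02], 1]
    - [[138, 68, -8], [0, 0, -0.03], 1]
    - [[186, 92, -8], [0, 0, -0.045], 1]
    - [[234, 116, -8], [0, 0, -0.058], 1]
    - [[234, 116, 30], [0, 0, -0.058], 1]
    - [[234, 116, 65], [0, 0, -0.058], 1]
    - [[234, 116, 75], [0, 0, -0.058], 1]
    - [[234, 116, 75], [0, 0, -0.058], 1]
    - [[234, 116, 75], [0, 0, -0.058], 1]

```text
time: 33.0
eef_pos: [0.5836, -0.0618, 0.117]
eef_rot: [0.761, 0.649, 0.001, 0.001]
force: [0.7, -0.3, -2.0]
finger_gap: 0.0574
grip_force: 66.4
```

```bash
python3 pre.py
```

```text
33.05 0.05762760481585118 [   0.81456176 -190.38542888  116.88852018] [-0.02611804  0.14411522 -2.32846527]
[[324.96831563  93.27870449]]
40 [301, 336, 347, 348]
70 [335, 346]
spool 243 408 325.5 219 378
[90.3 -0.7 -0.7] [ 0.002  0.    -0.   ] rows>= 1.4
[280.3  -0.7  -0.8] [ 0.002  0.    -0.   ] rows>= 4.5
```

Request:
send_rows:
  motion:
    - [[30, -1, -1], [0, 0, 0], 1]
    - [[50, -1, -1], [0, 0, 0], 1]
    - [[70, -1, -1], [0, 0, 0], 1]
    - [[90, -1, -1], [0, 0, 0], 1]
    - [[115, -1, -1], [0, 0, 0], 1]
    - [[138, -1, -1], [0, 0, 0], 1]
    - [[152, -1, -1], [0, 0, 0], 1]
    - [[158, -1, -1], [0, 0, 0], 1]
    - [[160, -1, -1], [0, 0, 0], 1]
    - [[162, -1, -1], [0, 0, 0], 1]
    - [[162, -1, -1], [0, 0, 0], 1]

```text
time: 34.48
eef_pos: [0.6076, 0.0983, 0.1163]
eef_rot: [0.761, 0.649, -0.0, 0.0]
force: [1.0, -0.1, -2.4]
finger_gap: 0.0575
grip_force: 66.4
```

Request:
send_rows:
  motion:
    - [[2, 0, 0], [0, 0, 0], 1]
    - [[4, 0, 0], [0, 0, 0], 1]
    - [[5, 0, 0], [0, 0, 0], 1]
    - [[5, 0, 0], [0, 0, 0], 1]

```text
time: 34.98
eef_pos: [0.608, 0.1008, 0.1164]
eef_rot: [0.761, 0.648, -0.002, 0.001]
force: [-5.1, -14.4, 1.1]
finger_gap: 0.0573
grip_force: 66.8
```

```bash
python3 ins.py
```

```text
34.975 0.05730538014374933 [ -0.78291993 -26.00095831 116.37884688] [ -5.06925516 -14.35201275   1.10150161]
[-164.4    0.9  -82.8] [-0.001  0.005 -0.001] rows>= 2.9
[-1.64e+02  1.00e+00 -1.00e-01] [-0.001  0.005 -0.001] rows>= 2.6
```

Request:
send_rows:
  motion:
    - [[-3, 0, 5], [0, 0, 0], 1]
    - [[-3, 0, 5], [0, 0, 0], -1]
    - [[-3, 0, 5], [0, 0, 0], -1]
    - [[-3, 0, 5], [0, 0, 0], -1]
    - [[-3, 0, -40], [0, 0, 0], -1]
    - [[-3, 0, -90], [0, 0, 0], -1]
    - [[-3, 0, -130], [0, 0, 0], -1]

```text
time: 35.85
eef_pos: [0.608, 0.1008, 0.2486]
eef_rot: [0.761, 0.649, 0.001, 0.001]
force: [0.3, -0.7, -0.3]
finger_gap: 0.0854
grip_force: 0.0
```

```bash
python3 fit.py|grep "hue 1[01]"
python3 - <<'E'
from h import *
go((.4275,-.411,.25,np.pi/2-.05),(.4275,-.411,.19,np.pi/2-.05))
E
```

```text
(483.3, 237.0) hue 10.0 0.45 n 2 xy,yaw [ 0.4283 -0.4134 -0.0512] iou 0.86
(290.5, 184.5) hue 10.0 1.0 n 1 xy,yaw [0.5867 0.0843 0.7002] iou 0.01
[-533.8  -97.2   -3.7] [ 0.001 -0.    -0.109] rows>= 8.7
[-533.8  -97.2   56.3] [ 0.001 -0.    -0.109] rows>= 8.7
```

Request:
send_rows:
  motion:
    - [[-50, -9, -5], [0, 0, 0], -1]
    - [[-105, -19, -5], [0, 0, -0.02], -1]
    - [[-160, -29, -5], [0, 0, -0.03], -1]
    - [[-215, -39, -5], [0, 0, -0.04], -1]
    - [[-270, -49, -5], [0, 0, -0.05], -1]
    - [[-325, -59, -5], [0, 0, -0.06], -1]
    - [[-380, -69, -5], [0, 0, -0.07], -1]
    - [[-435, -79, 5], [0, 0, -0.08], -1]
    - [[-490, -89, 20], [0, 0, -0.1], -1]
    - [[-535, -97, 40], [0, 0, -0.11], -1]
    - [[-535, -97, 56], [0, 0, -0.11], -1]
    - [[-535, -97, 56], [0, 0, -0.11], -1]

```text
time: 37.55
eef_pos: [0.4271, -0.411, 0.1882]
eef_rot: [0.724, 0.69, 0.0, -0.002]
force: [-0.3, -0.8, 0.4]
finger_gap: 0.0854
grip_force: 0.0
```

```bash
python3 ws.py .428 -.4125 |tail -4
```

```text
fit [ 0.4271511  -0.41267483 -0.04710911] 0.932582437992096
[ -1.2  -1.1 181. ] [ 0.001  0.001 -0.   ] rows>= 2.9
37.7 [-9.62665815e-01  4.94940325e-01  1.33948784e+00  1.29391271e-04
  1.30633723e+00 -9.15221558e-01]
```

Request:
send_rows:
  motion:
    - [[-1, -1, 50], [0, 0, 0], -1]
    - [[-1, -1, 100], [0, 0, 0], -1]
    - [[-1, -1, 145], [0, 0, 0], -1]
    - [[-1, -1, 172], [0, 0, 0], -1]
    - [[-1, -1, 180], [0, 0, 0], -1]
    - [[-1, -1, 180], [0, 0, 0], 1]
    - [[-1, -1, 180], [0, 0, 0], 1]
    - [[-1, -1, 180], [0, 0, 0], 1]
    - [[-1, -1, 180], [0, 0, 0], 1]
    - [[-1, -1, 120], [0, 0, 0], 1]
    - [[-1, -1, 60], [0, 0, 0], 1]
    - [[-1, -1, 0], [0, 0, 0], 1]

```text
time: 39.2
eef_pos: [0.4261, -0.4128, 0.1924]
eef_rot: [0.724, 0.69, 0.0, -0.0]
force: [1.7, -1.0, -3.7]
finger_gap: 0.0576
grip_force: 67.1
```

```bash
python3 ins.py
```

```text
39.2 0.0576071233229748 [ -99.13248335 -561.89545382  192.4480918 ] [ 1.67216613 -0.98942451 -3.70378796]
[358.8 139.3  -7.5] [-0.   -0.    0.11] rows>= 6.2
[358.8 139.4  75.2] [-0.   -0.    0.11] rows>= 6.3
```

Request:
send_rows:
  motion:
    - [[50, 19, -8], [0, 0, 0.01], 1]
    - [[102, 39, -8], [0, 0, 0.03], 1]
    - [[154, 59, -8], [0, 0, 0.045], 1]
    - [[206, 79, -8], [0, 0, 0.06], 1]
    - [[258, 99, -8], [0, 0, 0.08], 1]
    - [[310, 119, -8], [0, 0, 0.095], 1]
    - [[359, 139, -8], [0, 0, 0.11], 1]
    - [[359, 139, 30], [0, 0, 0.11], 1]
    - [[359, 139, 65], [0, 0, 0.11], 1]
    - [[359, 139, 75], [0, 0, 0.11], 1]
    - [[359, 139, 75], [0, 0, 0.11], 1]
    - [[359, 139, 75], [0, 0, 0.11], 1]

```text
time: 40.7
eef_pos: [0.5835, -0.0618, 0.1169]
eef_rot: [0.761, 0.649, 0.001, 0.001]
force: [0.0, -0.1, -3.9]
finger_gap: 0.0575
grip_force: 67.1
```

```bash
python3 pre.py
```

```text
40.75 0.05739845105395865 [   0.65805152 -190.3745743   116.78711113] [ 0.39864641  0.03597587 -3.09927384]
[[325.38227292  93.24024415]]
40 [295, 302, 336]
70 [297, 298, 302, 303, 336]
spool 243 409 326.0 218 378
[90.4 -0.6 -0.7] [ 0.002  0.    -0.   ] rows>= 1.4
[280.4  -0.6  -0.8] [ 0.002  0.    -0.   ] rows>= 4.5
```

View pics/pre.png

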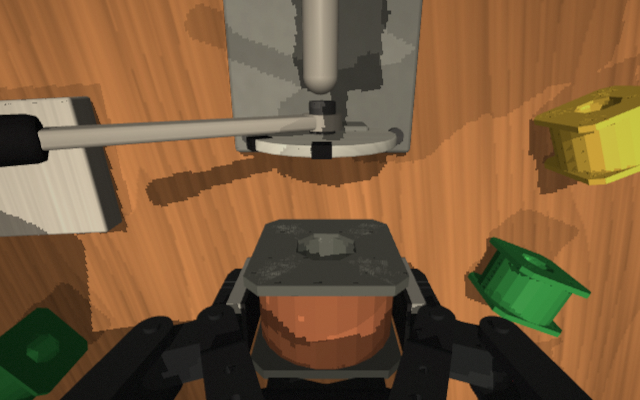

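The spindle tip is at (321,92) and the bore at (326,247), so they are aligned within 1.5 mm. Inserting the fifth spool.

Request:
send_rows:
  motion:
    - [[30, -1, -1], [0, 0, 0], 1]
    - [[50, -1, -1], [0, 0, 0], 1]
    - [[70, -1, -1], [0, 0, 0], 1]
    - [[90, -1, -1], [0, 0, 0], 1]
    - [[108, -1, -1], [0, 0, 0], 1]
    - [[116, -1, -1], [0, 0, 0], 1]
    - [[120, -1, -1], [0, 0, 0], 1]
    - [[122, -1, -1], [0, 0, 0], 1]
    - [[122, -1, -1], [0, 0, 0], 1]

```text
time: 41.92
eef_pos: [0.6011, 0.0588, 0.1163]
eef_rot: [0.761, 0.649, -0.0, 0.0]
force: [0.4, 0.3, -3.3]
finger_gap: 0.0571
grip_force: 67.1
```

Request:
send_rows:
  motion:
    - [[2, 0, 0], [0, 0, 0], 1]
    - [[4, 0, 0], [0, 0, 0], 1]
    - [[6, 0, 0], [0, 0, 0], 1]
    - [[6, 0, 0], [0, 0, 0], 1]

```text
time: 42.42
eef_pos: [0.6016, 0.0615, 0.1164]
eef_rot: [0.761, 0.648, -0.003, 0.001]
force: [-6.4, -19.7, -0.7]
finger_gap: 0.0578
grip_force: 67.7
```

```bash
python3 ins.py
```

```text
42.425 0.05783524350843852 [ -0.93436352 -65.7701062  116.40333555] [ -6.41449075 -19.66975153  -0.69261882]
[-124.7    1.   -82.8] [-0.001  0.006 -0.001] rows>= 2.4
[-1.242e+02  1.100e+00 -1.000e-01] [-0.001  0.006 -0.001] rows>= 2.0
```

Request:
send_rows:
  motion:
    - [[-2, 0, 5], [0, 0, 0], 1]
    - [[-2, 0, 5], [0, 0, 0], -1]
    - [[-2, 0, 5], [0, 0, 0], -1]
    - [[-2, 0, 5], [0, 0, 0], -1]
    - [[-2, 0, -40], [0, 0, 0], -1]
    - [[-2, 0, -90], [0, 0, 0], -1]
    - [[-2, 0, -130], [0, 0, 0], -1]

```text
time: 43.3
eef_pos: [0.6018, 0.0633, 0.2486]
eef_rot: [0.761, 0.649, 0.001, 0.001]
force: [1.3, -0.0, 0.2]
finger_gap: 0.0852
grip_force: 0.0
```

Run:
```python
from h import *
go(KP(1.05,.12),KP(1.05))
a=vision.snapshot("scene");b=cv2.resize(a[150:270,290:450],None,fx=5,fy=5)
cv2.imwrite("pics/s5.png",b)
a=vision.snapshot("wrist");cv2.imwrite("pics/w5.png",a)
```

```text
[ -64.  -133.5    1.3] [ 1.000e-03 -2.000e-03  1.571e+00] rows>= 8.4
[ -64.1 -133.8  140. ] [ 1.000e-03 -2.000e-03  1.571e+00] rows>= 8.4
```

View pics/s5.png

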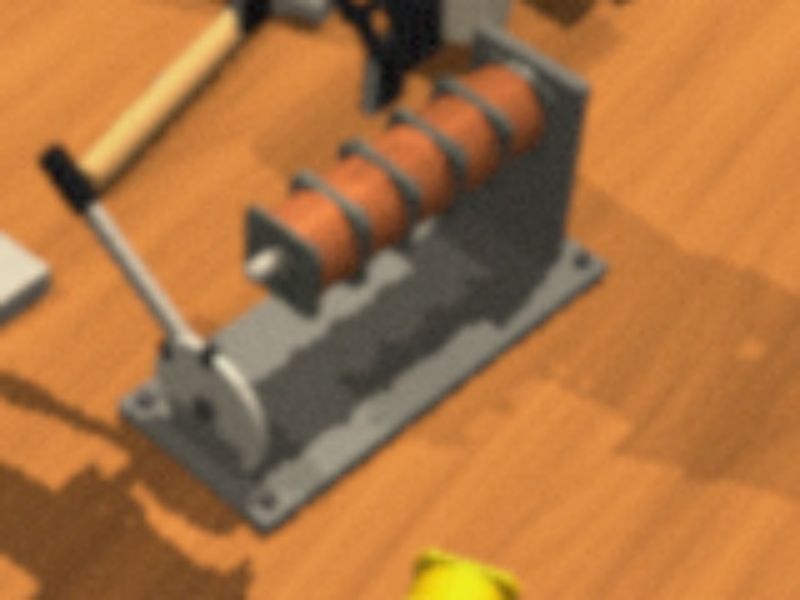

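All five copper spools sit in a tight row from the hub to crop (290,265), and the keeper is still open at (68,178). Next I close the keeper.

Request:
send_rows:
  motion:
    - [[-8, -15, 0], [0, 0, 0.18], -1]
    - [[-16, -30, 0], [0, 0, 0.36], -1]
    - [[-24, -45, 0], [0, 0, 0.54], -1]
    - [[-32, -60, 0], [0, 0, 0.72], -1]
    - [[-40, -75, 0], [0, 0, 0.9], -1]
    - [[-48, -95, 0], [0, 0, 1.08], -1]
    - [[-54, -112, 0], [0, 0, 1.26], -1]
    - [[-60, -125, 0], [0, 0, 1.43], -1]
    - [[-61, -134, 20], [0, 0, 1.57], -1]
    - [[-61, -134, 20], [0, 0, 1.57], -1]

```text
time: 44.65
eef_pos: [0.4589, 0.0244, 0.2253]
eef_rot: [0.997, -0.078, -0.001, -0.0]
force: [-0.7, -0.2, 0.4]
finger_gap: 0.0856
grip_force: 0.0
```

Run:
```python
from h import *
s=bot.state();print(loc(s["eef_pos"]))
go(L(-.137,-.125,.1084),*[L(-.155*np.sin(t),-.125,.05+.155*np.cos(t)-.0187) for t in np.linspace(1.05,0,9)])
C=cal("wrist");a=vision.snapshot("wrist");cv2.imwrite("pics/w6.png",a)
for r in models.regions_of("wrist","keeper_grip"):print(r["conf"],r["location"],r["region"].sum())
print(proj(C,[KP(1.05,0)[:3]]))
```

```text
[-135.9552912  -125.04660518  225.25920686]
[ -0.7  -0.  116.9] [-0.     0.003  0.002] rows>= 1.9
[  1.8  -0.  116.8] [-0.     0.003  0.002] rows>= 1.9
[13.   0.  99.9] [-0.     0.003  0.002] rows>= 1.6
[26.4  0.  84.5] [-0.     0.003  0.002] rows>= 1.4
[41.6  0.1 71. ] [-0.     0.003  0.002] rows>= 1.3
[58.4  0.1 59.7] [-0.     0.003  0.002] rows>= 1.3
[76.6  0.1 50.6] [-0.     0.003  0.002] rows>= 1.5
[95.9  0.2 44. ] [-0.     0.003  0.002] rows>= 1.7
[115.8   0.2  40. ] [-0.     0.003  0.002] rows>= 2.0
[136.1   0.3  38.6] [-0.     0.003  0.002] rows>= 2.3
0.93 [159.9, 330.4] 3496
0.38 [46.8, 29.0] 53
[[328.80790476 198.28083272]]
```

View pics/w6.png

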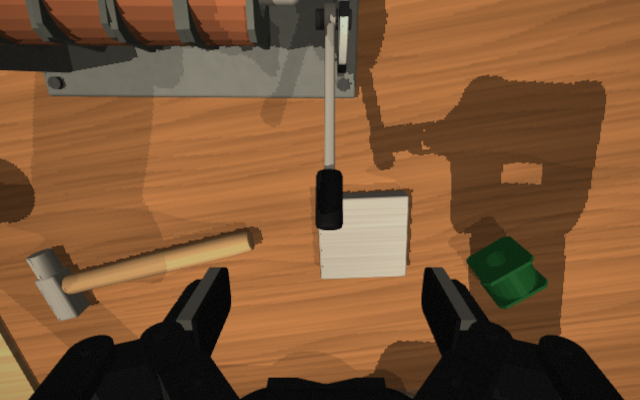

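The keeper grip is at (329,199), exactly where predicted.

Request:
send_rows:
  motion:
    - [[0, 1, 45], [0, 0, 0], -1]
    - [[0, 1, 90], [0, 0, 0], -1]
    - [[0, 1, 116], [0, 0, 0], -1]
    - [[0, 1, 116], [0, 0, 0], -1]
    - [[0, 1, 116], [0, 0, 0], 1]
    - [[0, 1, 116], [0, 0, 0], 1]
    - [[0, 1, 116], [0, 0, 0], 1]
    - [[0, 1, 116], [0, 0, 0], 1]
    - [[0, 1, 116], [0, 0, 0], 1]
    - [[0, 1, 116], [0, 0, 0], 1]
  force: 30

```text
time: 46.0
eef_pos: [0.4595, 0.0222, 0.1107]
eef_rot: [0.997, -0.079, -0.0, 0.001]
force: [-3.4, -7.8, 3.1]
finger_gap: 0.0195
grip_force: 30.0
```

Run:
```python
from h import *
s=bot.state();print(loc(s["eef_pos"]))
go(*[L(-.155*np.sin(t),-.126,.05+.155*np.cos(t)-.0187) for t in np.linspace(1.05,0,11)])
```

```text
[-134.93741923 -127.11701682  110.70468407]
[ 0.5 -1.1  2.3] [ 0.002 -0.     0.001] rows>= 0.0
[  9.3  -1.1 -11.4] [ 0.002 -0.     0.001] rows>= 0.2
[ 19.5  -1.  -24.1] [ 0.002 -0.     0.001] rows>= 0.5
[ 31.   -1.  -35.6] [ 0.002 -0.     0.001] rows>= 0.8
[ 43.6  -1.  -45.8] [ 0.002 -0.     0.001] rows>= 1.0
[ 57.3  -0.9 -54.7] [ 0.002 -0.     0.001] rows>= 1.3
[ 71.7  -0.9 -62.1] [ 0.002 -0.     0.001] rows>= 1.5
[ 86.9  -0.9 -68. ] [ 0.002 -0.     0.001] rows>= 1.8
[102.6  -0.9 -72.2] [ 0.002 -0.     0.001] rows>= 2.0
[118.7  -0.8 -74.7] [ 0.002 -0.     0.001] rows>= 2.2
[134.9  -0.8 -75.6] [ 0.002 -0.     0.001] rows>= 2.5
```

Request:
send_rows:
  motion:
    - [[9, 1, -11], [0, 0, 0], 1]
    - [[19, 1, -24], [0, 0, 0], 1]
    - [[31, 1, -35], [0, 0, 0], 1]
    - [[44, 1, -46], [0, 0, 0], 1]
    - [[57, 1, -54], [0, 0, 0], 1]
    - [[72, 1, -62], [0, 0, 0], 1]
    - [[87, 1, -68], [0, 0, 0], 1]
    - [[103, 1, -72], [0, 0, 0], 1]
    - [[119, 1, -74], [0, 0, 0], 1]
    - [[135, 1, -75], [0, 0, 0], 1]
    - [[135, 1, -75], [0, 0, 0], 1]
    - [[135, 1, -75], [0, 0, 0], 1]

```text
time: 47.5
eef_pos: [0.5922, 0.0002, 0.1847]
eef_rot: [0.997, -0.079, -0.001, 0.001]
force: [-0.1, -5.7, -5.6]
finger_gap: 0.0189
grip_force: 34.2
```

Run:
```python
from h import *
s=bot.state();print(loc(s["eef_pos"]),s["force"],s["finger_gap"])
```

```text
[  -0.52524162 -127.74738453  184.69071729] [-0.10585753 -5.71436896 -5.57056266] 0.018910942655118276
```

Request:
send_rows:
  motion:
    - [[0, 0, 0], [0, 0, 0], -1]
    - [[0, 0, 0], [0, 0, 0], -1]
    - [[0, 0, 0], [0, 0, 0], -1]
    - [[0, 0, -50], [0, 0, 0], -1]
    - [[0, 0, -110], [0, 0, 0], -1]
    - [[-10, 0, -170], [0, 0, 0], -1]
    - [[-22, 0, -175], [0, 0, 0], -1]
    - [[-22, 0, -175], [0, 0, 0], -1]

```text
time: 48.5
eef_pos: [0.5706, 0.0046, 0.3601]
eef_rot: [0.997, -0.079, 0.0, -0.0]
force: [-0.0, -0.9, -0.9]
finger_gap: 0.0855
grip_force: 0.0
```

Run:
```python
from h import *
C=cal("wrist");a=vision.snapshot("wrist")
for t in(-.08,0,.08):print(t,proj(C,place(ST,[(-.177*np.sin(t),-.128,.05+.177*np.cos(t))]))*1.25)
print(proj(C,[place(ST,(0,y,.158))[0] for y in(.115,.075,.035,-.005,-.045,-.085)])*1.25)
cv2.imwrite("pics/w7.png",cv2.resize(a,(800,500)))
```

```text
-0.08 [[407.87438131 179.95791225]]
0 [[407.8306245  201.36301099]]
0.08 [[407.7846703  221.71320031]]
[[110.75370649 182.58137221]
 [159.66030522 182.65405081]
 [208.55311264 182.72670892]
 [257.43213458 182.79934653]
 [306.29737686 182.87196367]
 [355.14884532 182.94456035]]
```

View pics/w7.png

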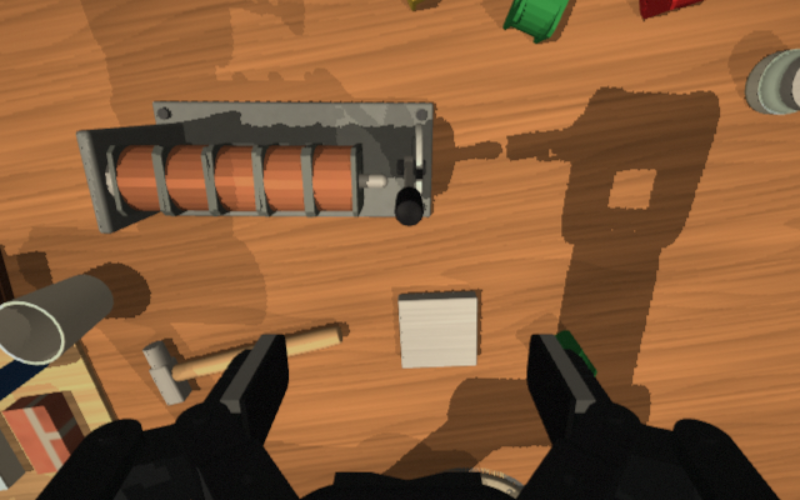

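Five spools fill x 115–358 without gaps, and the keeper grip is at (409,208), near upright. I'll measure its angle with a cylinder fit before handing in.

```bash
cat > kf.py <<'E'
from h import *
a=np.linspace(0,2*np.pi,24)
def cyl(t,st=ST):
    P=[]
    for h in(.133,.177):
        for q in a:
            u=.01*np.cos(q);P.append((-h*np.sin(t)+u*np.cos(t),-.128+.01*np.sin(q),.05+h*np.cos(t)+u*np.sin(t)))
    return place(st,P)
for c in("wrist","scene","top"):
    C=cal(c);I=vision.snapshot(c)
    uv=proj(C,cyl(0));x0,y0=(uv.min(0)-14).astype(int);x1,y1=(uv.max(0)+14).astype(int)
    g=I.max(2);M=np.zeros((400,640),np.float32)
    M[y0:y1,x0:x1]=g[y0:y1,x0:x1]<45
    # also allow small image shift (du), so the angle comes from lean as well
    res=[]
    for t in np.arange(-.12,.16,.01):
        m=hullmask(proj(C,cyl(t)));res.append((np.minimum(m,M).sum()/np.maximum(m,M).sum(),round(t,2)))
    print(c,M.sum(),sorted(res)[-4:])
    for r in models.regions_of(c,"keeper_grip")[:1]:
        N=r["region"].astype(np.float32);print("  net",r["conf"],r["location"],sorted([(round(float(np.minimum(m,N).sum()/np.maximum(m,N).sum()),3),round(t,2)) for t in np.arange(-.12,.16,.01) for m in[hullmask(proj(C,cyl(t)))]])[-4:])
E
python3 kf.py
```

```text
wrist 650.0 [(np.float32(0.61048764), np.float64(0.03)), (np.float32(0.61164), np.float64(0.06)), (np.float32(0.6268821), np.float64(0.05)), (np.float32(0.63866925), np.float64(0.04))]
  net 0.68 [161.9, 324.6] [(0.676, np.float64(0.02)), (0.684, np.float64(0.05)), (0.727, np.float64(0.03)), (0.732, np.float64(0.04))]
scene 61.0 [(np.float32(0.4757754), np.float64(0.04)), (np.float32(0.47578993), np.float64(0.05)), (np.float32(0.47682548), np.float64(0.03)), (np.float32(0.47964847), np.float64(0.01))]
  net 0.56 [191.2, 333.3] [(0.469, np.float64(0.01)), (0.497, np.float64(0.02)), (0.497, np.float64(0.04)), (0.523, np.float64(0.03))]
top 30.0 [(np.float32(0.0), np.float64(0.13)), (np.float32(0.00064025616), np.float64(0.14)), (np.float32(0.032764398), np.float64(0.15)), (np.float32(0.08399565), np.float64(0.16))]
```

All cameras agree on about 0.035 rad, which is inside the notch. I'll regrip once and move it 5 mm for margin.

Request:
send_rows:
  motion:
    - [[22, 0, 60], [0, 0, 0], -1]
    - [[22, 0, 120], [0, 0, 0], -1]
    - [[22, 0, 165], [0, 0, 0], -1]
    - [[22, 0, 174], [0, 0, 0], -1]
    - [[22, 0, 174], [0, 0, 0], 1]
    - [[22, 0, 174], [0, 0, 0], 1]
    - [[22, 0, 174], [0, 0, 0], 1]
    - [[22, 0, 174], [0, 0, 0], 1]
    - [[22, 0, 174], [0, 0, 0], 1]
    - [[25, 0, 174], [0, 0, 0], 1]
    - [[27, 0, 174], [0, 0, 0], 1]
    - [[27, 0, 174], [0, 0, 0], 1]

```text
time: 50.35
eef_pos: [0.5977, -0.0006, 0.1873]
eef_rot: [0.997, -0.079, 0.0, 0.001]
force: [-2.4, -4.5, 6.7]
finger_gap: 0.0194
grip_force: 30.1
```

Request:
send_rows:
  motion:
    - [[0, 0, 0], [0, 0, 0], -1]
    - [[0, 0, 0], [0, 0, 0], -1]
    - [[0, 0, 0], [0, 0, 0], -1]
    - [[0, 0, -50], [0, 0, 0], -1]
    - [[0, 0, -110], [0, 0, 0], -1]
    - [[-10, 0, -170], [0, 0, 0], -1]
    - [[-27, 0, -175], [0, 0, 0], -1]
    - [[-27, 0, -175], [0, 0, 0], -1]
    - [[-27, 0, -175], [0, 0, 0], -1]

```text
time: 51.48
eef_pos: [0.5713, 0.0043, 0.3602]
eef_rot: [0.997, -0.079, -0.001, -0.0]
force: [-0.3, 0.3, 0.5]
finger_gap: 0.0856
grip_force: 0.0
```

```bash
python3 kf.py; python3 -c "
from h import *
a=vision.snapshot('wrist');b=vision.snapshot('scene')
cv2.imwrite('pics/f.png',np.vstack([cv2.resize(a[50:200],(640,150)),cv2.resize(b[100:350],(640,250))]))"
```

```text
wrist 617.0 [(np.float32(0.58457005), np.float64(-0.0)), (np.float32(0.60324323), np.float64(0.03)), (np.float32(0.61717814), np.float64(0.02)), (np.float32(0.6262918), np.float64(0.01))]
  net 0.63 [158.5, 326.0] [(0.646, np.float64(-0.01)), (0.696, np.float64(0.02)), (0.705, np.float64(-0.0)), (0.739, np.float64(0.01))]
scene 56.0 [(np.float32(0.43774143), np.float64(0.03)), (np.float32(0.44033304), np.float64(0.01)), (np.float32(0.44045526), np.float64(-0.01)), (np.float32(0.4427495), np.float64(-0.0))]
  net 0.49 [194.9, 334.8] [(0.44, np.float64(0.02)), (0.458, np.float64(-0.01)), (0.47, np.float64(0.01)), (0.471, np.float64(-0.0))]
top 26.0 [(np.float32(0.0), np.float64(0.13)), (np.float32(0.00066750107), np.float64(0.14)), (np.float32(0.034170773), np.float64(0.15)), (np.float32(0.0816894), np.float64(0.16))]
```

View pics/f.png

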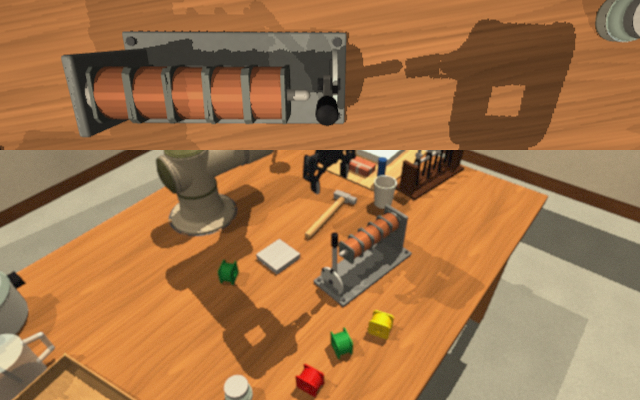

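The keeper is upright at about 0.01 rad, with five spools in a tight row and the bystanders in place. Handing in.

```bash
python3 -c "
from bench import bot
print(bot.sign_off())"
```

```text
the job is handed in; nothing more can be done
None
```

The job is handed in with all five copper spools on the spindle in one gapless row from the hub and the keeper upright at about 0.01 rad; the last camera views show the jar, block, hammer and cup where they were, and no verdict came back.

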